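Move drawplates from the clip strip to the stand

ROBOT

A 6-joint arm with a two-finger parallel gripper is mounted at the origin on a cart in front of the work surface, level with it; the furniture and walls round the work are solid. World frame = base frame: x ahead of the robot, y to its left, z up, the work surface at z = 0. Lengths are in m, angles in rad, forces in N, time in s.
With the tool pointing down it reaches from about 0.3 to 0.775 m from the base axis. Payload 14.6 kg.
Tool frame: the origin (TCP) lies at the centre of the arm's flange, where the gripper is bolted on; the fingertips stand 199 mm ahead of it and the grasp point (between the pads) lies 180 mm ahead of it; z points along the fingers, y is the direction in which the jaws open and shut (so a half turn about z gives the same grasp; the last joint's range is limited). The gripper opens to 94 mm and grips with 3 to 60 N. Pads are 16 mm wide; open, the fingers measure 119 mm over their backs; the gripper's body (75 mm by 177 mm) begins 78 mm behind the grasp point.
Start: joints at [-0.067, 0.3, 1.521, -0, 1.321, -0.067], TCP at [0.55, -0, 0.405] pointing down, gripper open.
Joint ranges: [-3.03, 3.03], [-0.79, 2.21], [0.23, 2.52], [-1.04, 4.18], [0, 3.07], [-2.55, 2.55]. Speed limits (rad/s): [2.22, 2.22, 2.57, 3.14, 3.14, 3.14].

INTERFACE

Orientations are given as a 3x3 rotation matrix whose columns are the frame's x, y, z axes.
In Python, from bench import env gives the robot as it stands.
- The arm moves only by the shell command python3 -m pendant 'ROWS' [FORCE]. ROWS is JSON, a list of rows, each an object with "delta_pos": the shift along the world's x, y, z in cm, a list of three; "twist": the turn about the world's z in degrees; "gripper": the finger opening in cm, from 0 to 9.4. In form: [{"delta_pos": [x, y, z], "twist": twist, "gripper": gripper}, ...]. A call has 1 to 12 rows; each row is the pose to reach, as a shift and turn from the pose measured when the call began; what a row does not reach only later rows make up. A row lasts 1/12 s, in which the tool goes at most 41.7 mm and 7.16 degrees, less where a joint would pass 70% of its speed; a pose out of reach is approached as far as the arm can. A call with a gripper value outside its range is refused whole. The fingers move at their own pace and stop on an object; FORCE is the grip in N (left out, the last holds). Time passes only in rows, so rows that repeat a pose let the fingers close. It gives the time, the measured TCP pose, the force and the opening at its end, in the units of the state.
- env.sense(): the state, without advancing time (a new reading comes with each control period).
- env.get_image(name): name is "scene" or "side" or "wrist"; returns the picture (400x640x3 uint8, red, green, blue); there is no depth.
- env.camera_model(name): a dict with "intrinsics" (3x3 intrinsics, pixels), "eye" and "attitude" of the camera in the world. Camera axes: x right, y down, z forward; pixel columns grow to the right and rows downward; lengths in m; the calibration is good to about 2 mm. A picture is of the moment at which its call begins: read the wrist's pose just before it. camera_model takes no time and is no camera call; for the wrist camera it gives the pose at the moment of the call.
- env.hand_in(): hands the job in, once; it reports no verdict.
Trained networks look in the newest picture that a camera, given by its name, has taken for a name from the list of things; names that differ only in an ending like _2 or _b are one class to them, and where a whole thing is asked for, a point or a joint stands for the part that bears it (a point fixed in the world has none). Each returns a list of dicts, best first, with "confidence" (0 to 1); they miss things now and then, are a little off and sometimes report something else, mostly with a low value. They report only what shows in the picture. A call takes as long as a camera call. They do not tell look-alikes from the thing itself.
- env.trace(camera, thing): "region" (400x640 bool, what is visible of it) and "extent" ([left, top, right, bottom] in pixels, round what is visible of it).
The state is a dict: "time_s": time; "joint_positions": joint angles; "joint_vel": joint speeds; "joint_torque": joint torques, N m; "tcp_pos": TCP position; "ee_rot": TCP orientation; "contact_force": force on the tool from outside, world axes, zero at the start; "ft_torque": the same for the moment, N m; "opening": finger opening in m.
Only numpy, scipy, OpenCV 4.12 (cv2) and the standard library are available. Lean on these libraries where they do the work, as an engineer would, in place of code of your own. Each camera call takes 0.05 s, during which the arm holds its last target.

TASK

Set up for drawing wire: pull the tall and the short drawplate up out of the spring-clip strip and stand them upright in the stepped wooden stand, the tall one in the slot of the high step and the short one in the slot of the low step, each fully down on the slot's floor. Leave the middle-height plate in its clip, and do not disturb the other things lying about.

Things in the scene. Friction and masses are not known exactly. Their poses are not given: they have to be found in the camera images.
- plate_tall_centre (a point): centre of the TALL drawplate: a plain steel plate standing on end, 10 mm thick (its x axis), 44 mm wide (y) and 150 mm high (z up), about 0.45 kg, with a column of six dark graded holes on each broad face. The point is half-way up, 75 mm above its foot. The two broad faces are flat from 18 mm above the foot to the top and are what to grip
- plate_tall_foot (a point): centre of the flat underside of the tall drawplate, same axes. Each plate is held by two sprung brass rollers in notches in its narrow edges, 14 mm above the foot. Pulled straight up it resists with about 6 N besides its weight over the first 4 mm, then slides out easily; foot clear of rollers and posts when raised 25 mm
- plate_middle_centre (a point): centre (62.5 mm above the foot) of the MIDDLE-height drawplate: same 10 x 44 mm section, 125 mm high, four holes, about 0.38 kg; it stays in its clip
- plate_short_centre (a point): centre of the SHORT drawplate: same 10 x 44 mm section and axes, 100 mm high, three holes, about 0.3 kg. The point is half-way up, 50 mm above its foot
- plate_short_foot (a point): centre of the flat underside of the short drawplate, same axes
- plate_tall: the tall drawplate itself; origin at its foot, same as its foot point
- plate_short: the short drawplate itself; origin at its foot, same as its foot point
- strip: the spring-clip strip: dark wooden bar 264 mm long (its y axis), 60 mm wide (x), 12 mm high, fixed to the bench; origin under its centre. Holds the three plates upright in a line at y = -78, 0 and +78 mm, in an order that varies, broad faces to its +x and -x, feet 12 mm above the bench. Two steel lips (tops 26 mm up, within 10 mm of the middle line) and aluminium posts 34 mm high flank the feet
- stand: the drawplate stand: a pale wooden block 140 mm deep (its x axis) and 72 mm wide (y), fixed to the bench; origin under its centre. It has two steps, a low one in front (-x half, top 34 mm above the bench) and a high one behind (+x half, top 60 mm above the bench), with one slot in the middle of each step
- slot_low (a point): centre of the floor of the low step's slot, 12 mm above the bench. The slot is 13 mm wide along x and 48 mm long along y of this frame, 22 mm deep, with a 2 mm chamfer round the mouth; a plate stood in it has its broad faces towards +x and -x
- slot_high (a point): centre of the floor of the high step's slot, 38 mm above the bench; same size, depth and axes as the low slot
- charcoal_block: bystander: grey-brown charcoal soldering block, 59 x 63 x 26 mm, loose; origin at the centre of its underside
- pot: bystander: small pot with a white lid, 45 mm across and 25 mm high, loose; origin at the centre of its underside
- graver: bystander: graver with a white handle lying flat, 15 x 88 x 15 mm, loose; origin at the centre of its underside
Mind the look-alikes: they are no part of the job. Leave any red look-alike of the plate_short alone.

How it is judged:
By the outcome, as a careful person would: the job done as asked, in the order asked, and still so for the second after the job is handed in, with the robot touching nothing.
It also fails if it takes over 72 s, if anything falls off the work surface, if the arm or the gripper's body presses on something with over 40 N, if the wrist force passes 120 N, or if a joint passes its speed limit or range.

## Working session

There is one attempt and no reset: what is moved stays moved. The work goes in short steps, Python scripts to look and compute and a shell command to move; the robot and the scene stay as the last step left them, time stands still between calls to the robot, and variables do not carry over. Pictures are saved under pics/ and viewed, and the job is handed in when it is done.

```bash
mkdir -p pics; ls; python3 - <<'E'
from bench import env
import cv2
s=env.sense();print(s)
for n in("scene","side","wrist"):
    m=env.camera_model(n);print(n,m)
    im=env.get_image(n);cv2.imwrite(f"pics/a_{n}.png",im[:,:,::-1])
E
```

```text
pics
{'time_s': 0.0, 'joint_positions': array([-6.66036875e-02,  3.00485433e-01,  1.52159567e+00, -7.65076103e-06,
        1.32071875e+00, -6.65862504e-02]), 'joint_vel': array([-2.88911420e-04, -3.03637868e-05,  1.39397402e-03, -3.14359120e-05,
       -4.88354713e-05,  1.80062022e-03]), 'joint_torque': array([-1.53750298e-03, -5.31805658e+01, -3.52735734e+01,  7.07558286e-02,
        2.43994006e-02, -4.79655944e-05]), 'tcp_pos': array([ 5.49965300e-01, -3.17771531e-06,  4.04072159e-01]), 'ee_rot': array([[ 1.55831674e-05,  9.99999274e-01, -1.20501553e-03],
       [ 9.99999997e-01, -1.54952750e-05,  7.29481229e-05],
       [ 7.29293979e-05, -1.20501666e-03, -9.99999271e-01]]), 'contact_force': array([-0.24059415, -1.20003118,  0.77955444]), 'ft_torque': array([-0.00485264, -0.00706792,  0.00164596]), 'opening': 0.09386205030197119}
scene {'intrinsics': array([[500.07975962,   0.        , 326.08848854],
       [  0.        , 500.07975962, 198.44855675],
       [  0.        ,   0.        ,   1.        ]]), 'eye': array([-0.08809826, -0.8770276 ,  0.77658274]), 'attitude': array([[ 0.83
[... 275 characters left out ...]
,   0.        ,   1.        ]]), 'eye': array([0.13218068, 0.90203434, 0.94674755]), 'attitude': array([[-9.02011155e-01, -2.88596530e-01,  3.21073073e-01],
       [-4.31712717e-01,  6.02853458e-01, -6.70963366e-01],
       [ 7.76865621e-05, -7.43827769e-01, -6.68371337e-01]])}
wrist {'intrinsics': array([[301.78246355,   0.        , 322.7360583 ],
       [  0.        , 301.78246355, 199.97370097],
       [  0.        ,   0.        ,   1.        ]]), 'eye': array([0.55048733, 0.07979797, 0.38326969]), 'attitude': array([[ 9.99999951e-01,  3.12452094e-04, -1.03685733e-05],
       [ 2.97290787e-04, -9.60689215e-01, -2.77625905e-01],
       [-9.67057718e-05,  2.77625888e-01, -9.60689261e-01]])}
```

View pics/a_scene.png

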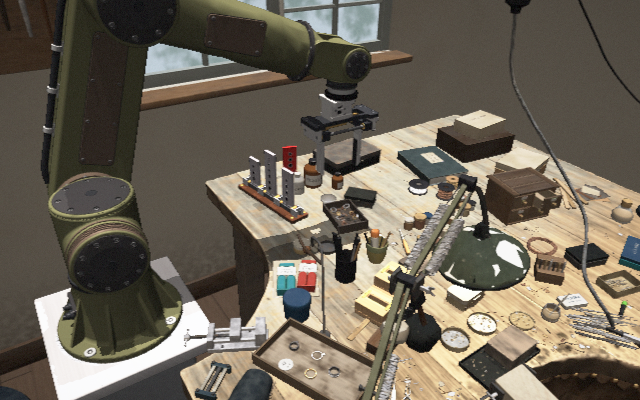

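View pics/a_side.png

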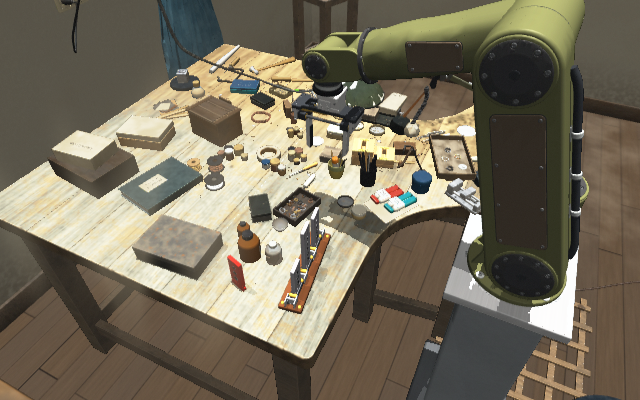

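View pics/a_wrist.png

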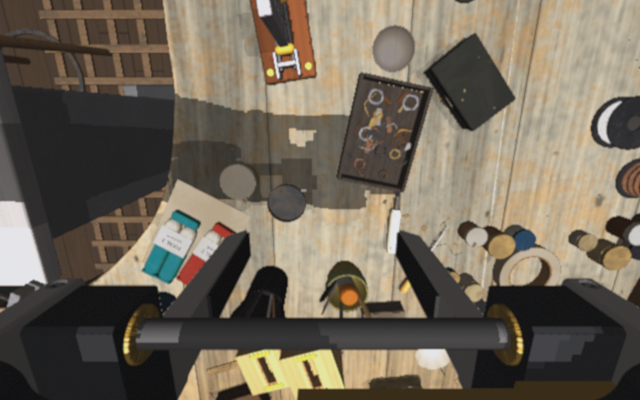

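```bash
python3 - <<'E'
from bench import env
import cv2,numpy as np
for c in("scene","side","wrist"):
    im=env.get_image(c)
    for t in["plate_tall","plate_middle_centre","plate_short","strip","stand","slot_low","slot_high","charcoal_block","pot","graver"]:
        for r in env.trace(c,t)[:3]:
            print(c,t,round(r["confidence"],2),np.round(r["extent"],0),r["region"].sum())
    if c!="wrist":
        x,y=(220,130) if c=="scene" else (200,160)
        cv2.imwrite(f"pics/b_{c}.png",cv2.resize(im[y:y+200,x:x+260,::-1],None,fx=3,fy=3,interpolation=cv2.INTER_CUBIC))
print(env.sense()["time_s"])
E
```

```text
scene plate_tall 0.92 [263. 150. 278. 198.] 527
scene plate_middle_centre 0.86 [281. 166. 291. 207.] 458
scene plate_short 0.74 [282. 146. 297. 174.] 329
scene plate_short 0.69 [251. 157. 264. 189.] 299
scene strip 0.84 [241. 179. 309. 224.] 1078
scene stand 0.73 [353. 260. 412. 327.] 1490
scene slot_low 0.64 [358. 262. 408. 326.] 1381
scene slot_high 0.68 [355. 263. 412. 327.] 1469
scene pot 0.62 [354. 262. 410. 325.] 1362
scene pot 0.46 [295. 239. 312. 256.] 131
scene graver 0.49 [261. 150. 278. 197.] 549
side plate_tall 0.75 [301. 221. 313. 270.] 382
side plate_middle_centre 0.51 [313. 208. 319. 248.] 319
side plate_short 0.79 [227. 253. 244. 289.] 389
side plate_short 0.73 [293. 258. 302. 292.] 288
side strip 0.66 [278. 228. 327. 311.] 1355
side stand 0.97 [354. 137. 395. 170.] 819
side stand 0.32 [288. 263. 300. 292.] 244
side stand 0.32 [322. 145. 340. 163.] 197
side slot_low 0.88 [352. 137. 397. 166.] 791
side slot_high 0.92 [351. 138. 392. 166.] 831
side slot_high 0.34 [301. 221. 311. 269.] 432
side charcoal_block 0.65 [318. 146. 342. 161.] 237
side charcoal_block 0.21 [302. 225. 309. 270.] 372
side pot 0.57 [349. 205. 366. 219.] 203
side graver 0.57 [288. 260. 301. 294.] 287
side graver 0.54 [349. 138. 390. 167.] 838
side graver 0.52 [312. 209. 318. 247.] 274
wrist plate_middle_centre 0.86 [257.   0. 287.  46.] 953
wrist strip 0.59 [250.   0. 317.  90.] 3445
wrist stand 0.77 [234. 350. 345. 400.] 4000
wrist stand 0.41 [254.   0. 283.  46.] 959
wrist slot_low 0.56 [235. 350. 345. 400.] 4081
wrist slot_high 0.8 [235. 348. 344. 395.] 4019
wrist charcoal_block 0.85 [360. 302. 404. 319.] 536
wrist charcoal_block 0.16 [234. 349. 344. 400.] 4204
wrist graver 0.81 [384. 192. 401. 253.] 572
wrist graver 0.27 [236. 350. 346. 398.] 4094
1.8
```

View pics/b_scene.png

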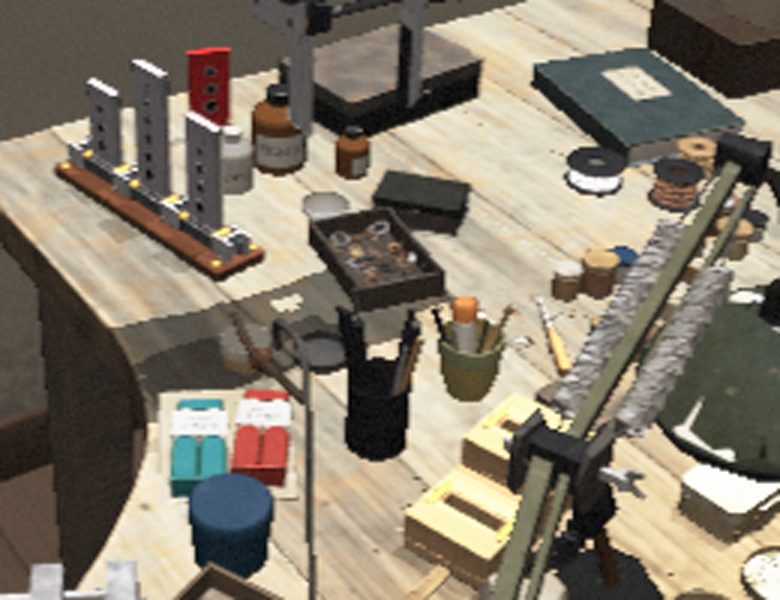

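View pics/b_side.png

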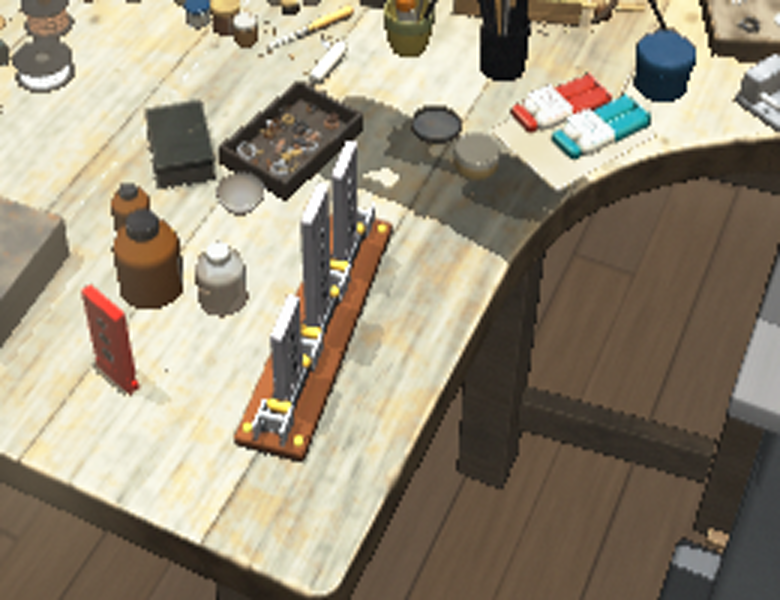

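```bash
cat > h.py <<'E'
from bench import env
import cv2,numpy as np
def ray(m,u,v):
    d=m["attitude"]@np.linalg.inv(m["intrinsics"])@np.array([u,v,1.]);return np.array(m["eye"]),d/np.linalg.norm(d)
def onz(m,u,v,z):
    e,d=ray(m,u,v);return e+d*(z-e[2])/d[2]
def proj(m,P):
    P=np.atleast_2d(P);q=(P-m["eye"])@m["attitude"]@m["intrinsics"].T;return q[:,:2]/q[:,2:]
def tri(obs):
    A=np.zeros((3,3));b=np.zeros(3)
    for m,u,v in obs:
        e,d=ray(m,u,v);M=np.eye(3)-np.outer(d,d);A+=M;b+=M@e
    return np.linalg.solve(A,b)
E
python3 - <<'E'
from h import *
s=env.camera_model("scene");d=env.camera_model("side");w=env.camera_model("wrist")
f=lambda x,y:(220+x/3,130+y/3)
g=lambda x,y:(200+x/3,160+y/3)
for n,p in dict(stripfar=(57,165),stripnear=(215,268),stripright=(262,250)).items(): print(n,onz(s,*f(*p),.012).round(3))
for n,p in dict(fl=(237,435),fr=(302,452),nr=(390,228),nl=(352,222)).items(): print("side",n,onz(d,*g(*p),.012).round(3))
for n,p in dict(a=(306,77),b=(315,70),).items(): print("wr",n,onz(w,*p,.012).round(3), )
print("wr -l",onz(w,268,83,.012).round(3))
# stand wrist: low/high top front corners
for p in((234,355),(290,345),(345,390)): print("stand w",onz(w,*p,.06).round(3),onz(w,*p,.034).round(3))
print("tall top",tri([(s,*f(150,68)),(d,*g(317,190))]),"short top",tri([(s,*f(102,88)),(d,*g(285,302))]),"mid",tri([(s,*f(203,120)),(d,*g(345,150))]))
# stand slots in scene crop
print("slot hi?",onz(s,*f(513,430),.06),onz(s,*f(513,430),.034),"slot2",onz(s,*f(475,505),.034),onz(s,*f(475,505),.06))
print("red",tri([(s,*f(208,55)),(d,*g(102,298))]))
im=env.get_image("scene");cv2.imwrite("pics/c1.png",cv2.resize(im[150:380,330:530,::-1],None,fx=3,fy=3,interpolation=cv2.INTER_CUBIC)[:600])
im=env.get_image("side");cv2.imwrite("pics/c2.png",cv2.resize(im[30:210,260:500,::-1],None,fx=3,fy=3,interpolation=cv2.INTER_CUBIC))
E
```

```text
stripfar [0.446 0.367 0.012]
stripnear [0.486 0.119 0.012]
stripright [0.539 0.122 0.012]
side fl [0.495 0.381 0.012]
side fr [0.441 0.372 0.012]
side nr [0.478 0.124 0.012]
side nl [0.513 0.132 0.012]
wr a [0.532 0.119 0.012]
wr b [0.542 0.127 0.012]
wr -l [0.488 0.113 0.012]
stand w [ 0.435 -0.225  0.06 ] [ 0.425 -0.25   0.034]
stand w [ 0.508 -0.21   0.06 ] [ 0.505 -0.233  0.034]
stand w [ 0.581 -0.284  0.06 ] [ 0.584 -0.313  0.034]
tall top [0.49061708 0.23942557 0.16457332] short top [0.47918226 0.31676143 0.11450794] mid [0.50297554 0.16564894 0.13983201]
slot hi? [ 0.52843329 -0.2467745   0.06      ] [ 0.5508031  -0.22390683  0.034     ] slot2 [ 0.47301516 -0.27384578  0.034     ] [ 0.45336893 -0.29496494  0.06      ]
red [0.62317937 0.36250831 0.09518575]
```

View pics/c1.png

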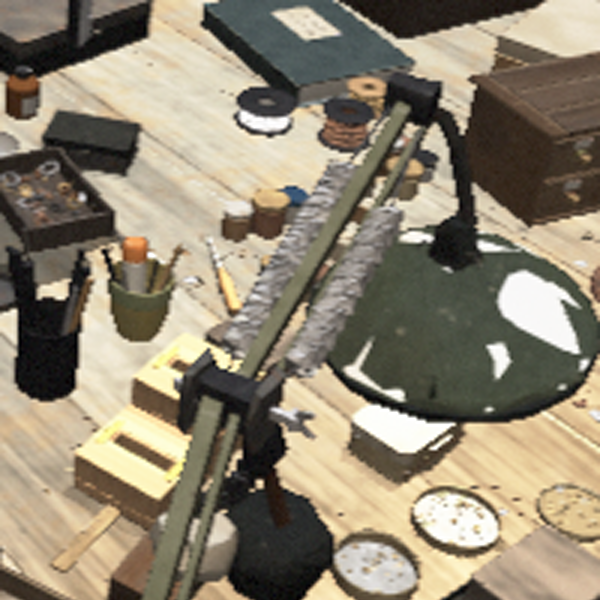

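View pics/c2.png

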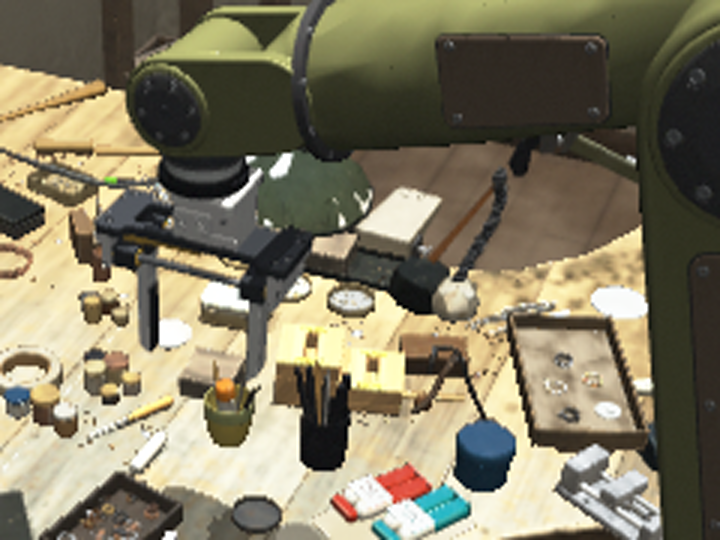

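```bash
python3 - <<'E'
from h import *
s=env.camera_model("scene");d=env.camera_model("side")
f=lambda x,y:(330+x/3,150+y/3)
g=lambda x,y:(260+x/3,30+y/3)
for n,a,b in[("knuckle",(228,395),(520,155)),("base",(280,530),(418,280)),("armmid",(330,220),None),("shade right rim",(360,400),(330,232)),("shade rimleft",(330,330),(370,200)),("potbl",(45,350),(325,415)),("cup",(140,310),(228,415)),("penciltop black",(20,255),(305,375))]:
    if b: 
        P=tri([(s,*f(*a)),(d,*g(*b))]);print(n,P.round(3),(proj(s,P)-f(*a)).round(1),(proj(d,P)-g(*b)).round(1))
E
```

```text
knuckle [ 0.377 -0.436  0.24 ] [[-1.3  1.1]] [[-0.6 -0.6]]
base [ 0.464 -0.413  0.071] [[-1.5  1.2]] [[-0.7 -0.8]]
shade right rim [ 0.561 -0.385  0.12 ] [[ 1.  -0.9]] [[0.5 0.6]]
shade rimleft [ 0.521 -0.377  0.183] [[-2.1  1.9]] [[-1.  -1.3]]
potbl [ 0.472 -0.158  0.046] [[ 1.7 -1.3]] [[1.1 1.1]]
cup [ 0.578 -0.139  0.026] [[ 0.2 -0.2]] [[0.1 0.2]]
penciltop black [ 0.479 -0.12   0.116] [[ 4.2 -3.3]] [[2.8 3. ]]
```

```bash
python3 -m pendant '[{"delta_pos":[-1,4,2],"twist":3,"gripper":9.4},{"delta_pos":[-2,8,4],"twist":6,"gripper":9.4},{"delta_pos":[-3,12,6],"twist":9,"gripper":9.4},{"delta_pos":[-4,16,8],"twist":9,"gripper":9.4},{"delta_pos":[-5,19,9],"twist":9,"gripper":9.4},{"delta_pos":[-5,19,9],"twist":9,"gripper":9.4},{"delta_pos":[-5,19,9],"twist":9,"gripper":9.4},{"delta_pos":[-5,19,9],"twist":9,"gripper":9.4}]' 50
python3 - <<'E'
from h import *
for n in("wrist","side","scene"):
    im=env.get_image(n);cv2.imwrite(f"pics/d_{n}.png",im[:,:,::-1])
print(env.camera_model("wrist"))
E
```

```text
time_s: 2.57
tcp_pos: [0.5001, 0.1898, 0.4942]
ee_rot: [[-0.157, 0.988, -0.0], [0.988, 0.157, -0.0], [-0.0, -0.0, -1.0]]
contact_force: [1.2, -0.7, -0.8]
opening: 0.0939
{'intrinsics': array([[301.78246355,   0.        , 322.7360583 ],
       [  0.        , 301.78246355, 199.97370097],
       [  0.        ,   0.        ,   1.        ]]), 'eye': array([0.48847708, 0.26759284, 0.47292853]), 'attitude': array([[ 9.87901901e-01,  1.49057763e-01,  4.27973924e-02],
       [ 1.55079679e-01, -9.48902000e-01, -2.74836838e-01],
       [-3.56033240e-04,  2.78148841e-01, -9.60537920e-01]])}
```

View pics/d_wrist.png

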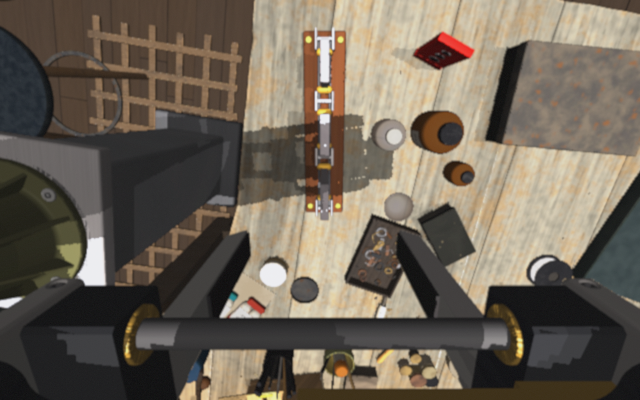

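View pics/d_side.png

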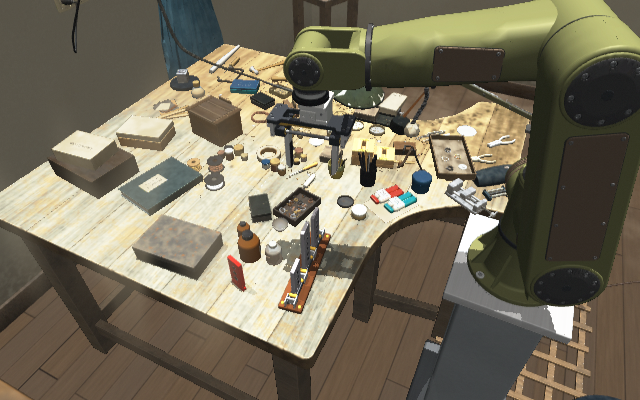

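```bash
python3 - <<'E'
from h import *
im=cv2.imread("pics/d_wrist.png")
cv2.imwrite("pics/e.png",cv2.resize(im[20:230,240:420],None,fx=4,fy=4,interpolation=cv2.INTER_CUBIC)[:,:][0:600])
cv2.imwrite("pics/e2.png",cv2.resize(im[120:230,260:400],None,fx=5,fy=5,interpolation=cv2.INTER_CUBIC))
E
```

```text
(no output)
```

View pics/e.png

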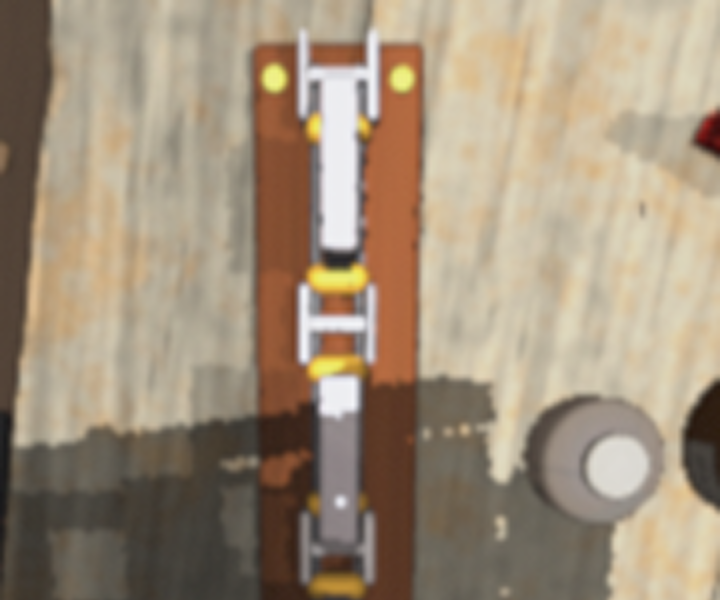

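View pics/e2.png

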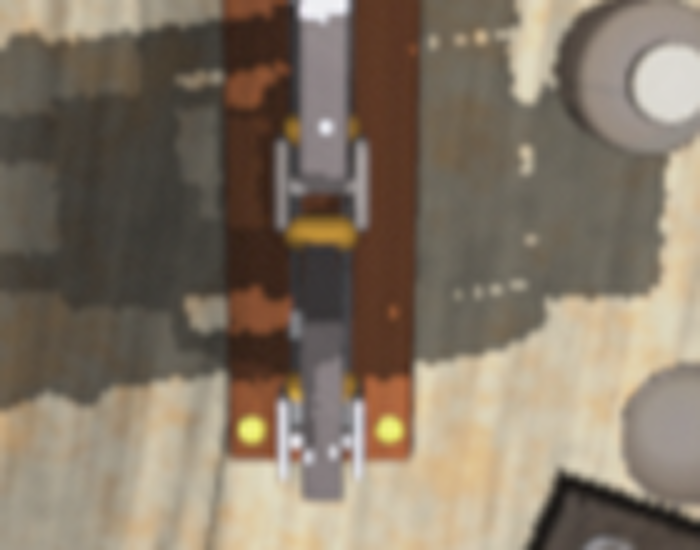

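```bash
python3 - <<'E'
from h import *
from scipy.optimize import least_squares
w={'intrinsics':np.array([[301.78246355,0,322.7360583],[0,301.78246355,199.97370097],[0,0,1]]),'eye':np.array([0.48847708,0.26759284,0.47292853]),'attitude':np.array([[9.87901901e-01,1.49057763e-01,4.27973924e-02],[1.55079679e-01,-9.48902000e-01,-2.74836838e-01],[-3.56033240e-04,2.78148841e-01,-9.60537920e-01]])}
f=lambda p:((p[0]+.5)/4-.5+240,(p[1]+.5)/4-.5+20)
g=lambda p:((p[0]+.5)/5-.5+260,(p[1]+.5)/5-.5+120)
# local pts (x,y,z)
L=[(-.03,.132,.012),(.03,.132,.012),(-.03,-.132,.012),(.03,-.132,.012)]
O=[f((254,44)),f((423,44)),g((228,459)),g((411,458))]
def addtop(c,h,a,b,fn):
    pass
# plates: short top
L+=[(-.005,.100,.112),(.005,.100,.112),(-.005,.056,.112),(.005,.056,.112)]
O+=[f((320,80)),f((358,80)),f((320,249)),f((357,249))]
L+=[(-.005,.022,.162),(.005,.022,.162),(-.005,-.022,.162),(.005,-.022,.162)]
O+=[f((318,376)),f((362,376)),g((302,181)),g((347,180))]
L=np.array(L);O=np.array(O)
def T(q):
    c,s=np.cos(q[2]),np.sin(q[2]);P=L.copy();P[:,0]=q[0]+c*L[:,0]-s*L[:,1];P[:,1]=q[1]+s*L[:,0]+c*L[:,1];return P
for idx in(range(12),range(4),range(4,12)):
    idx=list(idx)
    r=least_squares(lambda q:(proj(w,T(q)[idx])-O[idx]).ravel(),[.49,.247,.16])
    q=r.x;print(q[:2].round(4),np.degrees(q[2]).round(2));print((proj(w,T(q)[idx])-O[idx]).round(1).tolist())
    for y in(.078,0):print(y,(q[0]-np.sin(q[2])*y).round(4),(q[1]+np.cos(q[2])*y).round(4))
# cross check with scene/side
for c in("scene","side"):
    print(c,proj(env.camera_model(c),T(q)).round(1).tolist())
E
```

```text
[0.4936 0.2453] 8.82
[[-0.9, -1.2], [0.8, -1.2], [-0.2, 1.3], [0.5, 1.6], [0.2, -1.6], [0.0, -1.6], [0.3, -0.2], [-0.0, -0.2], [0.3, -0.2], [-0.6, -0.1], [-0.5, 2.1], [0.2, 2.3]]
0.078 0.4816 0.3224
0 0.4936 0.2453
[0.4935 0.2451] 8.75
[[-0.8, -1.1], [0.8, -1.0], [-0.3, 1.4], [0.4, 1.7]]
0.078 0.4816 0.3222
0 0.4935 0.2451
[0.4937 0.2453] 8.98
[[0.1, -1.6], [-0.1, -1.6], [0.2, -0.2], [-0.1, -0.2], [0.4, -0.2], [-0.5, -0.2], [-0.3, 2.0], [0.4, 2.2]]
0.078 0.4815 0.3224
0 0.4937 0.2453
scene [[237.8, 184.7], [253.9, 178.5], [292.7, 221.1], [309.3, 213.3], [248.8, 156.6], [251.6, 155.6], [257.7, 161.8], [260.5, 160.8], [264.1, 150.1], [266.9, 149.1], [273.7, 155.5], [276.6, 154.4]]
side [[299.9, 309.9], [276.4, 303.8], [330.0, 232.1], [309.6, 227.6], [292.7, 271.2], [288.6, 270.2], [298.8, 256.9], [294.9, 256.0], [302.8, 232.5], [298.7, 231.6], [308.5, 219.7], [304.6, 218.8]]
```

```bash
python3 -m pendant '[{"delta_pos":[-0.6,4,0],"twist":0,"gripper":9.4},{"delta_pos":[-1.2,8,0],"twist":0,"gripper":9.4},{"delta_pos":[-1.86,12,0],"twist":0,"gripper":9.4},{"delta_pos":[-1.86,13.2,-4],"twist":0,"gripper":9.4},{"delta_pos":[-1.86,13.2,-8],"twist":0,"gripper":9.4},{"delta_pos":[-1.86,13.2,-12],"twist":0,"gripper":9.4},{"delta_pos":[-1.86,13.2,-15],"twist":0,"gripper":9.4},{"delta_pos":[-1.86,13.2,-15],"twist":0,"gripper":9.4},{"delta_pos":[-1.86,13.2,-15],"twist":0,"gripper":9.4}]' 50
python3 - <<'E'
from h import *
ims=[]
for n,c in(("wrist",None),("side",(200,160)),("scene",(200,80))):
    im=env.get_image(n)[:,:,::-1]
    if c: im=cv2.resize(im[c[1]:c[1]+150,c[0]:c[0]+200],None,fx=2,fy=2,interpolation=cv2.INTER_CUBIC)
    else: im=im[:300,120:520]
    ims.append(im)
cv2.imwrite("pics/f.png",np.vstack([np.hstack([ims[0],ims[1]]),np.hstack([ims[2],0*ims[1]])]))
E
```

```text
time_s: 3.47
tcp_pos: [0.4825, 0.32, 0.3434]
ee_rot: [[-0.153, 0.988, -0.003], [0.988, 0.153, -0.002], [-0.001, -0.004, -1.0]]
contact_force: [0.6, -0.2, 0.8]
opening: 0.094
```

View pics/f.png

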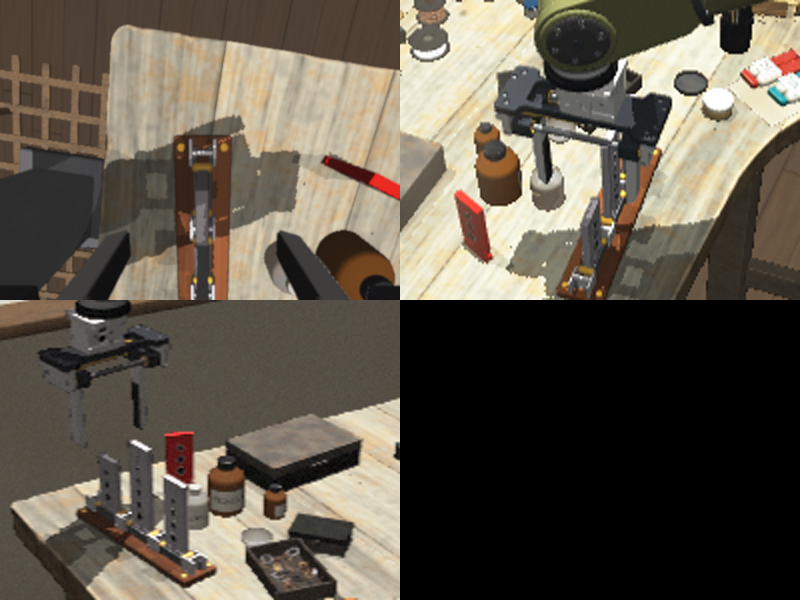

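```bash
python3 - <<'E'
from h import *
t=env.sense();print(t["tcp_pos"],t["ee_rot"].round(4))
R=t["ee_rot"];p=t["tcp_pos"]
for s in(-1,1):
    q=proj(env.camera_model("scene"),p+R@np.array([0,s*.047,.199]))[0];print("scene crop",(q-[200,80])*2)
    q=proj(env.camera_model("side"),p+R@np.array([0,s*.047,.199]))[0];print("side crop",(q-[200,160])*2+[400,0])
E
```

```text
[0.48251012 0.32054562 0.34638172] [[-0.154   0.9881  0.0019]
 [ 0.9881  0.154   0.0013]
 [ 0.001   0.0021 -1.    ]]
scene crop [ 82.20515105 144.85218172]
side crop [624.99740371 195.17391866]
scene crop [135.47191838 126.76317301]
side crop [547.64493751 176.89506061]
```

```bash
python3 -m pendant '[{"delta_pos":[-0.1,0.2,-3],"twist":0,"gripper":9.4},{"delta_pos":[-0.1,0.2,-6],"twist":0,"gripper":9.4},{"delta_pos":[-0.1,0.2,-7.7],"twist":0,"gripper":9.4},{"delta_pos":[-0.1,0.2,-7.7],"twist":0,"gripper":9.4},{"delta_pos":[-0.1,0.2,-7.7],"twist":0,"gripper":4},{"delta_pos":[-0.1,0.2,-7.7],"twist":0,"gripper":2},{"delta_pos":[-0.1,0.2,-7.7],"twist":0,"gripper":0},{"delta_pos":[-0.1,0.2,-7.7],"twist":0,"gripper":0},{"delta_pos":[-0.1,0.2,-7.7],"twist":0,"gripper":0},{"delta_pos":[-0.1,0.2,-7.7],"twist":0,"gripper":0}]' 50
python3 - <<'E'
from h import *
t=env.sense();print(t["tcp_pos"],t["contact_force"],t["ft_torque"],t["opening"])
E
```

```text
time_s: 4.45
tcp_pos: [0.4816, 0.3226, 0.27]
ee_rot: [[-0.154, 0.988, 0.003], [0.988, 0.154, 0.002], [0.001, 0.003, -1.0]]
contact_force: [0.6, 0.6, 0.3]
opening: 0.0576
[0.48155104 0.32255831 0.26998031] [0.58864676 0.59462952 0.31291927] [-0.02615648 -0.01500138 -0.00518287] 0.05759311483542135
```

Fingers are still closing; wait.

```bash
python3 -m pendant '[{"delta_pos":[0,0,0],"twist":0,"gripper":0},{"delta_pos":[0,0,0],"twist":0,"gripper":0},{"delta_pos":[0,0,0],"twist":0,"gripper":0},{"delta_pos":[0,0,0],"twist":0,"gripper":0},{"delta_pos":[0,0,0],"twist":0,"gripper":0},{"delta_pos":[0,0,0],"twist":0,"gripper":0},{"delta_pos":[0,0,0],"twist":0,"gripper":0},{"delta_pos":[0,0,0],"twist":0,"gripper":0},{"delta_pos":[0,0,0],"twist":0,"gripper":0},{"delta_pos":[0,0,0],"twist":0,"gripper":0}]' 55
```

```text
time_s: 5.28
tcp_pos: [0.4815, 0.3226, 0.2699]
ee_rot: [[-0.154, 0.988, 0.002], [0.988, 0.154, 0.002], [0.001, 0.002, -1.0]]
contact_force: [-2.0, -0.6, 0.6]
opening: 0.0096
```

```bash
python3 -m pendant '[{"delta_pos":[0,0,0.2],"twist":0,"gripper":0},{"delta_pos":[0,0,0.4],"twist":0,"gripper":0},{"delta_pos":[0,0,0.7],"twist":0,"gripper":0},{"delta_pos":[0,0,1],"twist":0,"gripper":0},{"delta_pos":[0,0,1.5],"twist":0,"gripper":0},{"delta_pos":[0,0,2],"twist":0,"gripper":0},{"delta_pos":[0,0,3],"twist":0,"gripper":0},{"delta_pos":[0,0,4],"twist":0,"gripper":0},{"delta_pos":[0,0,6],"twist":0,"gripper":0},{"delta_pos":[0,0,8],"twist":0,"gripper":0},{"delta_pos":[0,0,9],"twist":0,"gripper":0},{"delta_pos":[0,0,9],"twist":0,"gripper":0}]' 55
python3 - <<'E'
from h import *
t=env.sense();print(t["tcp_pos"],t["contact_force"],t["opening"])
ims=[]
for n,c in(("wrist",None),("side",(200,160)),("scene",(200,80))):
    im=env.get_image(n)[:,:,::-1]
    if c: im=cv2.resize(im[c[1]:c[1]+150,c[0]:c[0]+200],None,fx=2,fy=2,interpolation=cv2.INTER_CUBIC)
    else: im=im[:300,120:520]
    ims.append(im)
    print(n,env.camera_model(n)["eye"])
cv2.imwrite("pics/g.png",np.vstack([np.hstack([ims[0],ims[1]]),np.hstack([ims[2],0*ims[1]])]))
E
```

```text
time_s: 6.28
tcp_pos: [0.4816, 0.3226, 0.3632]
ee_rot: [[-0.154, 0.988, 0.007], [0.988, 0.154, 0.004], [0.003, 0.007, -1.0]]
contact_force: [-0.0, -0.4, -3.4]
opening: 0.0096
[0.48156028 0.32263717 0.36321487] [-0.04072845 -0.44017435 -3.39799053] 0.009629114960236568
wrist [0.46953998 0.4014373  0.34048488]
side [0.13218068 0.90203434 0.94674755]
scene [-0.08809826 -0.8770276   0.77658274]
```

View pics/g.png

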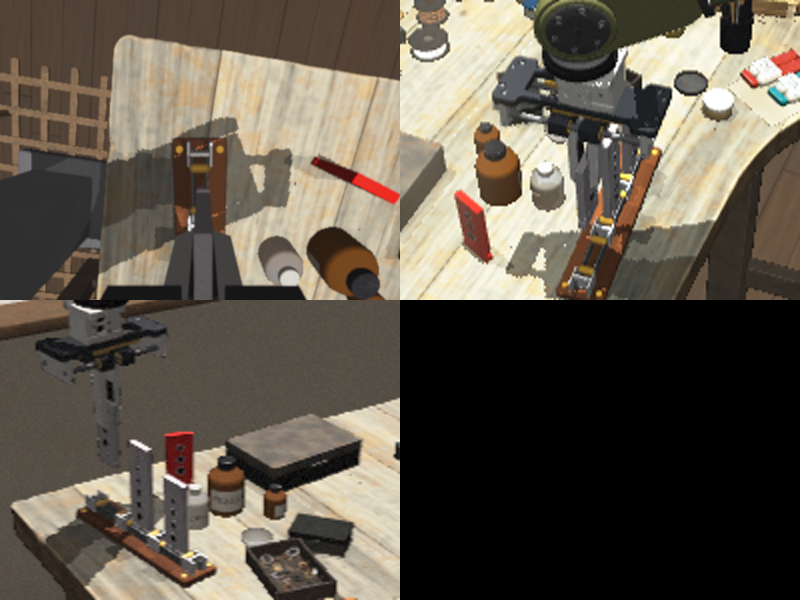

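```bash
python3 - <<'E'
from h import *
im=env.get_image("side")[:,:,::-1];cv2.imwrite("pics/h1.png",cv2.resize(im[40:220,270:500],None,fx=3.3,fy=3.3,interpolation=cv2.INTER_CUBIC))
im=env.get_image("scene")[:,:,::-1];cv2.imwrite("pics/h2.png",cv2.resize(im[150:400,320:560],None,fx=2.4,fy=2.4,interpolation=cv2.INTER_CUBIC))
E
```

```text
(no output)
```

View pics/h1.png

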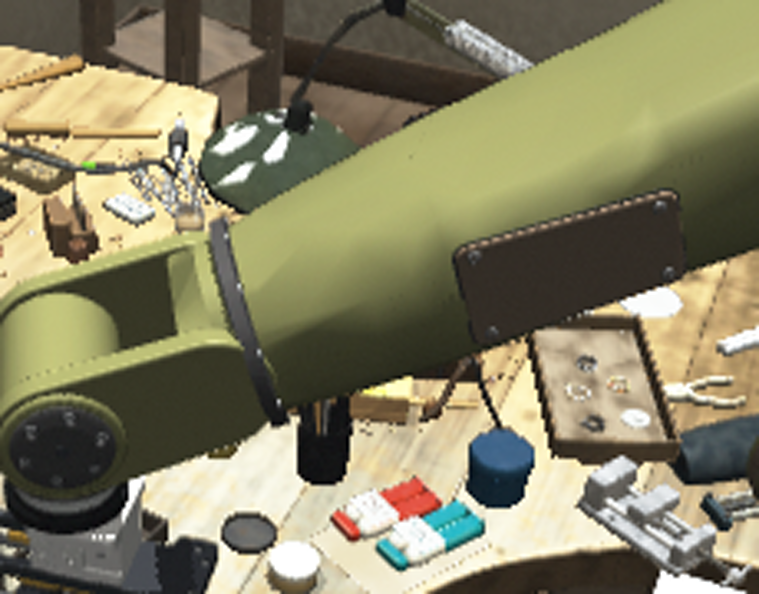

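View pics/h2.png

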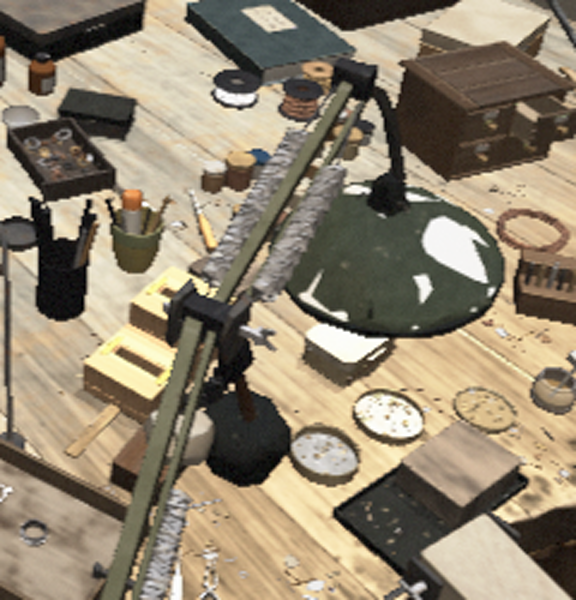

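```bash
python3 - <<'E'
from h import *
s=env.camera_model("scene");d=env.camera_model("side")
f=lambda x,y:(320+x/2.4,150+y/2.4)
g=lambda x,y:(270+x/3.3,40+y/3.3)
for n,a,b in[("elbow",(355,78),(395,5)),("shadetop",(387,190),(300,112)),("springtop",(300,135),(450,30))]:
        P=tri([(s,*f(*a)),(d,*g(*b))]);print(n,P.round(3),(proj(s,P)-f(*a)).round(1),(proj(d,P)-g(*b)).round(1))
# left edge of shade rays
print(proj(d,[.377,-.436,.24]))
# knuckle along scene ray
e,r=ray(s,*f(205,310))
for z in(.3,.25,.2,.15): print((e+r*(z-e[2])/r[2]).round(3))
E
```

```text
elbow [ 0.526 -0.402  0.362] [[-2.4  2.7]] [[-0.9 -1.8]]
shadetop [ 0.608 -0.393  0.235] [[-0.7  0.7]] [[-0.3 -0.5]]
springtop [ 0.471 -0.411  0.341] [[-0.9  0.9]] [[-0.3 -0.6]]
[[432.74404036  81.05289965]]
[ 0.331 -0.479  0.3  ]
[ 0.375 -0.438  0.25 ]
[ 0.419 -0.396  0.2  ]
[ 0.463 -0.354  0.15 ]
```

```bash
python3 -m pendant '[{"delta_pos":[0,0,4],"twist":0,"gripper":0},{"delta_pos":[0,-1,8],"twist":0,"gripper":0},{"delta_pos":[0,-3,11],"twist":0,"gripper":0},{"delta_pos":[-1,-6,13],"twist":2,"gripper":0},{"delta_pos":[-1.5,-10,13],"twist":4,"gripper":0},{"delta_pos":[-2,-14,13],"twist":6,"gripper":0},{"delta_pos":[-2.5,-18,13],"twist":8,"gripper":0},{"delta_pos":[-3,-22,13],"twist":10,"gripper":0},{"delta_pos":[-3.5,-26,13],"twist":12,"gripper":0},{"delta_pos":[-4,-30,13],"twist":14,"gripper":0},{"delta_pos":[-4.5,-34,13],"twist":15,"gripper":0},{"delta_pos":[-5,-38,13],"twist":16,"gripper":0}]' 55
```

```text
time_s: 7.53
tcp_pos: [0.4307, -0.0592, 0.4882]
ee_rot: [[-0.422, 0.907, -0.0], [0.907, 0.422, 0.001], [0.001, 0.0, -1.0]]
contact_force: [0.3, 0.6, -3.4]
opening: 0.0094
```

```bash
python3 -m pendant '[{"delta_pos":[0,-4,0.6],"twist":0,"gripper":0},{"delta_pos":[-0.5,-8,0.6],"twist":0,"gripper":0},{"delta_pos":[-1,-12,0.6],"twist":0,"gripper":0},{"delta_pos":[-1,-16,0.6],"twist":0,"gripper":0},{"delta_pos":[-1,-19,0.6],"twist":0,"gripper":0},{"delta_pos":[-1,-19,0.6],"twist":0,"gripper":0},{"delta_pos":[-1,-19,0.6],"twist":0,"gripper":0},{"delta_pos":[-1,-19,0.6],"twist":0,"gripper":0}]' 55
python3 - <<'E'
from h import *
import pickle
m=env.camera_model("wrist");im=env.get_image("wrist")
pickle.dump((m,im),open("w1.pkl","wb"));cv2.imwrite("pics/i.png",im[:,:,::-1])
im=env.get_image("scene");cv2.imwrite("pics/i2.png",im[:,:,::-1])
E
```

```text
time_s: 8.2
tcp_pos: [0.4207, -0.249, 0.4936]
ee_rot: [[-0.421, 0.907, -0.001], [0.907, 0.421, 0.002], [0.002, -0.0, -1.0]]
contact_force: [0.3, -0.1, -2.6]
opening: 0.0096
```

View pics/i.png

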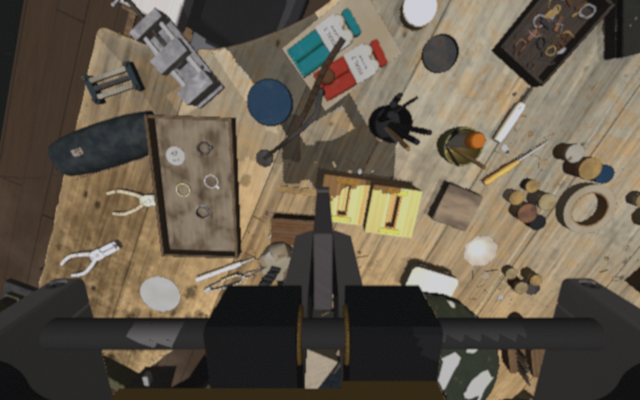

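View pics/i2.png

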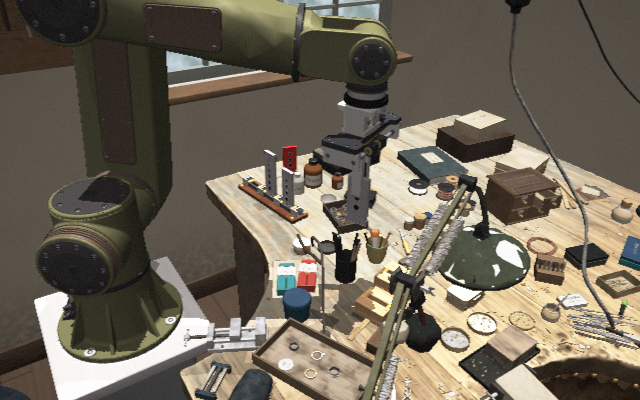

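```bash
python3 - <<'E'
from h import *
import pickle
m,im=pickle.load(open("w1.pkl","rb"))
cv2.imwrite("pics/j.png",cv2.resize(im[90:250,240:440,::-1],None,fx=4,fy=4,interpolation=cv2.INTER_CUBIC)[:600])
s=cv2.imread("pics/h2.png");im=env.get_image("scene")
cv2.imwrite("pics/j2.png",cv2.resize(im[220:350,270:440,::-1],None,fx=4,fy=4,interpolation=cv2.INTER_CUBIC))
im=env.get_image("side")
cv2.imwrite("pics/j3.png",cv2.resize(im[110:240,300:470,::-1],None,fx=4,fy=4,interpolation=cv2.INTER_CUBIC))
E
```

```text
(no output)
```

View pics/j.png

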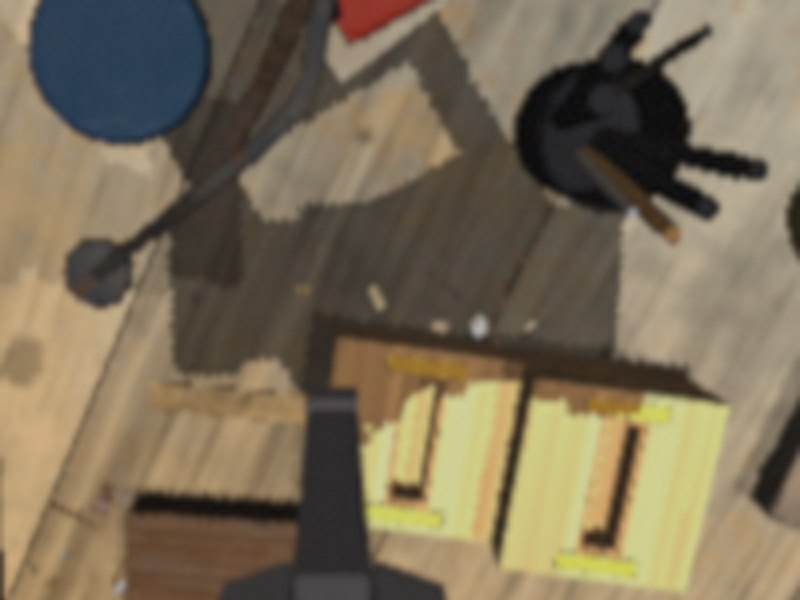

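View pics/j2.png

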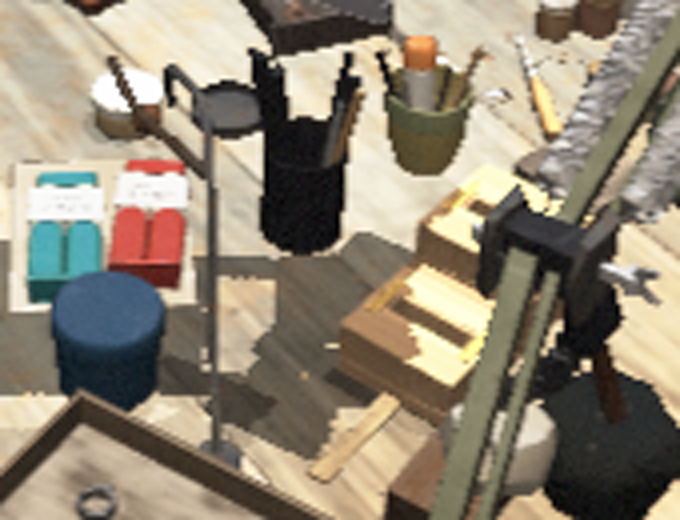

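View pics/j3.png

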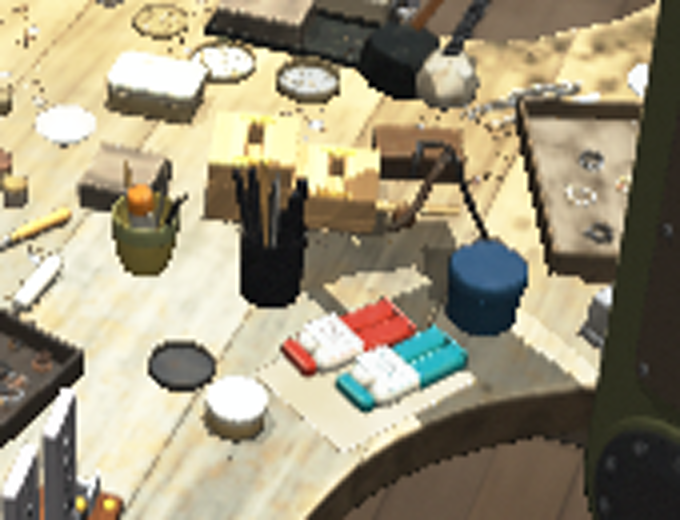

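```bash
cat > fit.py <<'E'
from h import *
from scipy.optimize import least_squares
def T(q,L):
    L=np.array(L);c,s=np.cos(q[2]),np.sin(q[2]);P=L.copy();P[:,0]=q[0]+c*L[:,0]-s*L[:,1];P[:,1]=q[1]+s*L[:,0]+c*L[:,1];return P
def up(p,k,x0,y0): return ((p[0]+.5)/k-.5+x0,(p[1]+.5)/k-.5+y0)
E
python3 - <<'E'
from fit import *
import pickle
m,im=pickle.load(open("w1.pkl","rb"))
D=[((-.07,.036,.034),(335,335)),((0,.036,.034),(522,377)),((0,-.036,.034),(496,542)),
((0,.036,.06),(530,378)),((.07,.036,.06),(728,405)),((.07,-.036,.06),(688,592)),((0,-.036,.06),(501,566))]
L=[a for a,b in D];O=np.array([up(b,4,240,90) for a,b in D])
r=least_squares(lambda q:(proj(m,T(q,L))-O).ravel(),[.5,-.26,.4],loss="soft_l1");q=r.x
print(q[:2].round(4),np.degrees(q[2]).round(2));print((proj(m,T(q,L))-O).round(1).tolist())
for n,x in(("low",-.035),("high",.035)):print(n,T(q,[(x,0,0)]).round(4))
s=env.camera_model("scene");d=env.camera_model("side")
print("rod top",tri([(s,270+210/4,220+125/4),(d,300+455/4,110+155/4)]),"base",onz(s,270+218/4,220+450/4,0))
print("rod bent",tri([(s,270+115/4,220+60/4),(d,300+400/4,110+225/4)]))
print("scene chk",((proj(s,T(q,L))-[270,220])*4).round().tolist())
print("side chk",((proj(d,T(q,L))-[300,110])*4).round().tolist())
# draw overlays on j
img=cv2.imread("pics/j.png")
def dl(P):
    p=(proj(m,T(q,P))-[240,90]+.5)*4-.5;cv2.polylines(img,[p.round().astype(int).reshape(-1,1,2)],True,(255,0,0),1)
for x,z in((-.035,.034),(.035,.06)):
    dl([(x+a,b,z) for a,b in((-.035,-.036),(.035,-.036),(.035,.036),(-.035,.036))])
    dl([(x+a,b,z) for a,b in((-.0085,-.026),(.0085,-.026),(.0085,.026),(-.0085,.026))])
    dl([(x+a,b,z-.002) for a,b in((-.0065,-.024),(.0065,-.024),(.0065,.024),(-.0065,.024))])
cv2.imwrite("pics/k.png",img)
E
```

```text
[ 0.5025 -0.268 ] 17.58
[[0.1, 1.0], [0.1, -3.6], [-1.3, 0.3], [0.9, 0.1], [0.4, -0.4], [-0.3, -0.3], [-0.3, 0.6]]
low [[ 0.4691 -0.2786  0.    ]]
high [[ 0.5359 -0.2574  0.    ]]
rod top [ 0.36360832 -0.19671554  0.14644187] base [ 3.38614120e-01 -2.66935751e-01 -1.11022302e-16]
rod bent [ 0.36922635 -0.10619818  0.13609116]
scene chk [[341.0, 326.0], [414.0, 259.0], [525.0, 317.0], [418.0, 223.0], [485.0, 163.0], [595.0, 215.0], [530.0, 280.0]]
side chk [[373.0, 197.0], [288.0, 190.0], [292.0, 138.0], [290.0, 164.0], [204.0, 157.0], [212.0, 107.0], [295.0, 113.0]]
```

View pics/k.png

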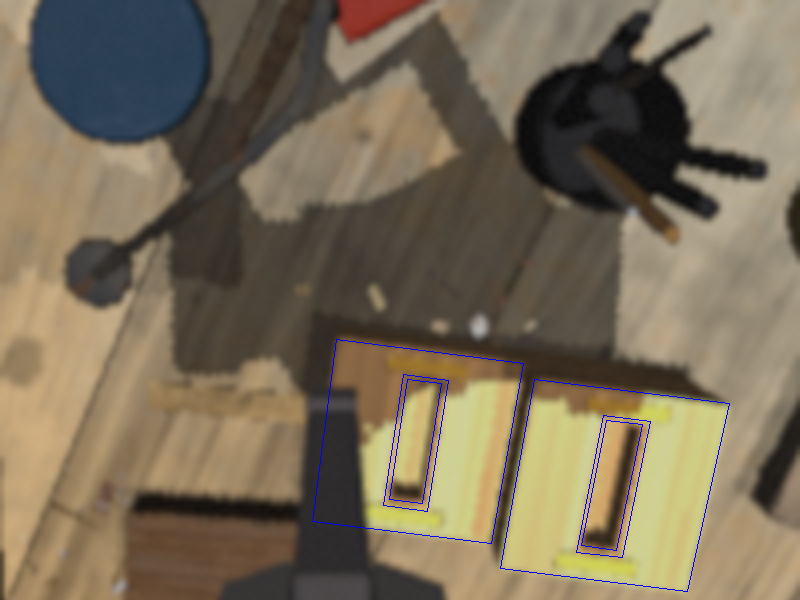

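```bash
python3 - <<'E'
from fit import *
import pickle
m,im=pickle.load(open("w1.pkl","rb"))
t=env.sense();R=t["ee_rot"];p=t["tcp_pos"];print(p,R.round(4))
img=cv2.resize(im[160:300,260:400,::-1],None,fx=4,fy=4,interpolation=cv2.INTER_CUBIC)
def tool(P): return p+np.array(P)@R.T
def dl(P,c=(255,0,0)):
    q=(proj(m,tool(P))-[260,160]+.5)*4-.5;print(q.round().tolist());cv2.polylines(img,[q.round().astype(int).reshape(-1,1,2)],True,c,1)
dl([(.022,-.005,.258),(.022,.005,.258),(.022,.005,.2),(.022,-.005,.2)])
dl([(.008,-.005,.199),(.008,.005,.199)],(0,0,255))
cv2.imwrite("pics/l.png",img)
E
```

```text
[ 0.42081074 -0.24839212  0.49432039] [[-4.228e-01  9.062e-01 -1.000e-04]
 [ 9.062e-01  4.228e-01  8.000e-04]
 [ 8.000e-04  3.000e-04 -1.000e+00]]
[[229.0, 109.0], [279.0, 109.0], [287.0, 197.0], [222.0, 197.0]]
[[223.0, 284.0], [286.0, 283.0]]
```

View pics/l.png

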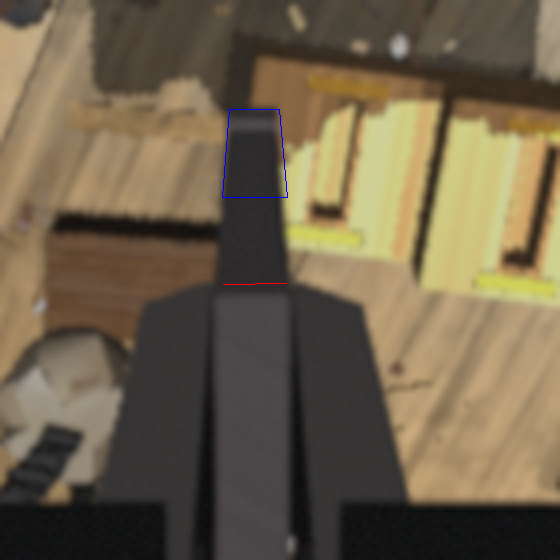

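```bash
python3 -m pendant '[{"delta_pos":[2.4,-1.5,-1],"twist":-4,"gripper":0},{"delta_pos":[4.8,-3,-4],"twist":-7.4,"gripper":0},{"delta_pos":[4.85,-3,-8],"twist":-7.4,"gripper":0},{"delta_pos":[4.85,-3,-12],"twist":-7.4,"gripper":0},{"delta_pos":[4.85,-3,-16],"twist":-7.4,"gripper":0},{"delta_pos":[4.85,-3,-18],"twist":-7.4,"gripper":0},{"delta_pos":[4.85,-3,-18.9],"twist":-7.4,"gripper":0},{"delta_pos":[4.85,-3,-18.9],"twist":-7.4,"gripper":0},{"delta_pos":[4.85,-3,-18.9],"twist":-7.4,"gripper":0},{"delta_pos":[4.85,-3,-18.9],"twist":-7.4,"gripper":0}]' 55
cat > chk.py <<'E'
from fit import *
import sys
name=sys.argv[1];h=float(sys.argv[2]);foot=float(sys.argv[3]);which=sys.argv[4]
st=np.array([.5025,-.2680,np.radians(17.58)])
t=env.sense();R=t["ee_rot"];p=t["tcp_pos"];print(t["time_s"],p.round(4),np.degrees(np.arctan2(R[1,1],R[0,1])).round(2),R[:,2].round(4),t["contact_force"].round(1),t["opening"].round(4))
x=-.035 if which=="low" else .035
g=T(st,[(x,0,0)])[0];c,s=np.cos(st[2]),np.sin(st[2]);d=(p+R[:,2]*foot-g);print("foot err local x,y mm",np.round([1e3*(c*d[0]+s*d[1]),1e3*(-s*d[0]+c*d[1])],1),"foot z",d[2].round(4))
out=[]
for cn,(x0,y0,w,hh,k) in dict(wrist=(240,120,160,140,2.5),side=(320,100,100,87,4),scene=(340,200,100,87,4)).items():
    m=env.camera_model(cn);im=env.get_image(cn)[:,:,::-1]
    img=cv2.resize(im[y0:y0+hh,x0:x0+w],(400,348),interpolation=cv2.INTER_CUBIC);k=400/w;ky=348/hh
    def dl(P,col):
        q=((proj(m,P)-[x0,y0]+.5)*[k,ky]-.5);cv2.polylines(img,[q.round().astype(int).reshape(-1,1,2)],True,col,1)
    if len(sys.argv)>6:
      for xx,z in((-.035,.034),(.035,.06)):
        dl(T(st,[(xx+a,b,z) for a,b in((-.035,-.036),(.035,-.036),(.035,.036),(-.035,.036))]),(255,0,0))
    out.append(img)
cv2.imwrite(f"pics/{name}.png",np.vstack([np.hstack(out[:2]),np.hstack([out[2],0*out[2]])])[:600])
E
python3 chk.py m 0.1 .258 low
```

```text
time_s: 9.23
tcp_pos: [0.4697, -0.2784, 0.3074]
ee_rot: [[-0.303, 0.953, 0.003], [0.953, 0.303, -0.001], [-0.002, 0.002, -1.0]]
contact_force: [0.1, -0.2, -2.8]
opening: 0.0097Traceback (most recent call last):
  File "chk.py", line 5, in <module>
    t=env.sense();R=t["ee_rot"];p=t["tcp_pos"];print(t["time_s"],p.round(4),np.degrees(np.arctan2(R[1,1],R[0,1])).round(2),R[:,2].round(4),t["contact_force"].round(1),t["opening"].round(4))
                                                                                                                                                                       ^^^^^^^^^^^^^^^^^^
AttributeError: 'float' object has no attribute 'round'
```

```bash
sed -i 's/t\["opening"\].round(4)/round(t["opening"],4)/' chk.py; python3 chk.py m 0.1 .258 low
```

```text
9.2333 [ 0.4697 -0.2784  0.3074] 17.63 [ 0.0027 -0.001  -1.    ] [ 0.1 -0.2 -2.8] 0.0097
foot err local x,y mm [ 1.2 -0.5] foot z 0.0494
```

View pics/m.png

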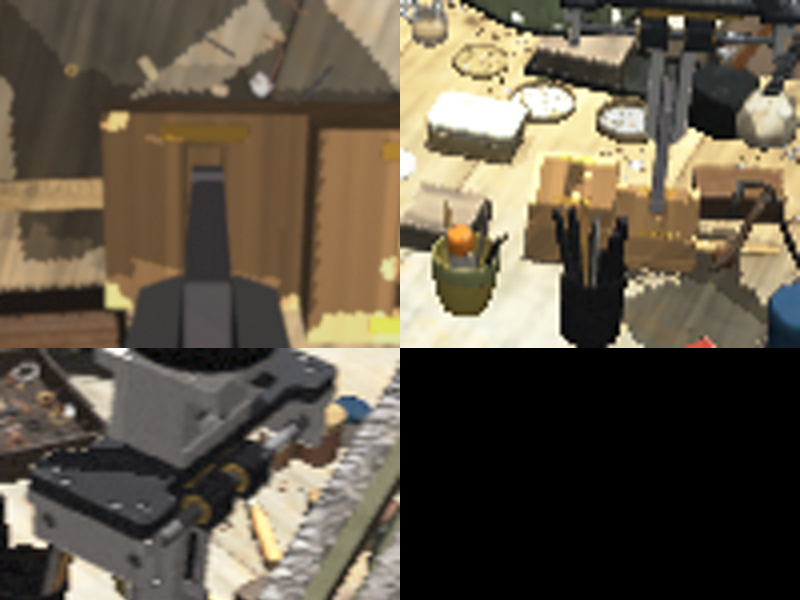

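```bash
python3 -m pendant '[{"delta_pos":[-0.06,-0.02,-0.5],"twist":0,"gripper":0},{"delta_pos":[-0.06,-0.02,-1],"twist":0,"gripper":0},{"delta_pos":[-0.06,-0.02,-1.5],"twist":0,"gripper":0},{"delta_pos":[-0.06,-0.02,-2],"twist":0,"gripper":0},{"delta_pos":[-0.06,-0.02,-2.2],"twist":0,"gripper":0},{"delta_pos":[-0.06,-0.02,-2.2],"twist":0,"gripper":0}]' 55
python3 chk.py n 0.1 .258 low
```

```text
time_s: 9.88
tcp_pos: [0.4688, -0.2786, 0.2839]
ee_rot: [[-0.303, 0.953, 0.001], [0.953, 0.303, 0.0], [-0.0, 0.001, -1.0]]
contact_force: [-0.1, -0.4, -3.9]
opening: 0.0099
9.8833 [ 0.4688 -0.2786  0.2839] 17.61 [ 9.e-04  2.e-04 -1.e+00] [-0.1 -0.4 -3.9] 0.0099
foot err local x,y mm [-0.1  0.1] foot z 0.0259
```

View pics/n.png

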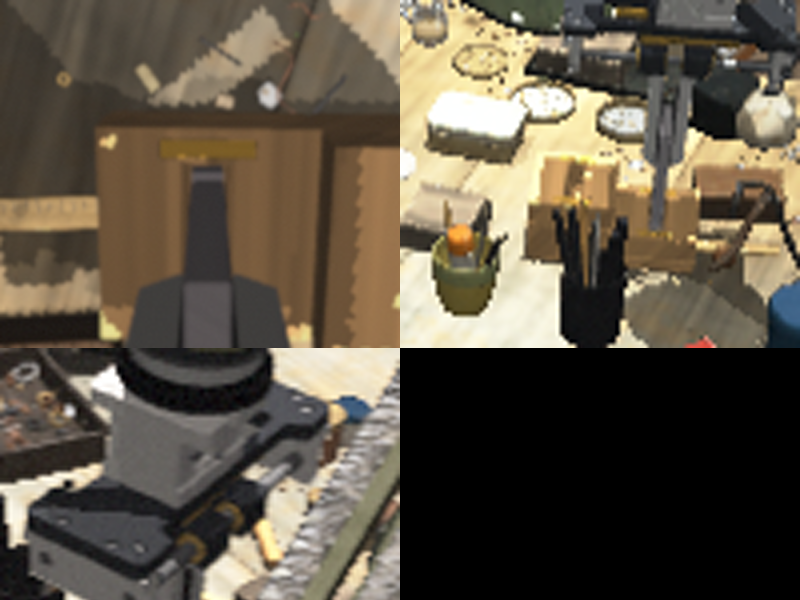

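```bash
python3 -m pendant '[{"delta_pos":[0.03,0,-0.4],"twist":0,"gripper":0},{"delta_pos":[0.03,0,-0.8],"twist":0,"gripper":0},{"delta_pos":[0.03,0,-1.1],"twist":0,"gripper":0},{"delta_pos":[0.03,0,-1.3],"twist":0,"gripper":0},{"delta_pos":[0.03,0,-1.3],"twist":0,"gripper":0},{"delta_pos":[0.03,0,-1.3],"twist":0,"gripper":0}]' 55
```

```text
time_s: 10.53
tcp_pos: [0.4692, -0.2787, 0.2718]
ee_rot: [[-0.303, 0.953, 0.002], [0.953, 0.303, -0.0], [-0.001, 0.002, -1.0]]
contact_force: [-0.5, -0.0, -3.0]
opening: 0.0097
```

```bash
python3 -m pendant '[{"delta_pos":[0,0,-0.1],"twist":0,"gripper":0},{"delta_pos":[0,0,-0.2],"twist":0,"gripper":0},{"delta_pos":[0,0,-0.3],"twist":0,"gripper":0},{"delta_pos":[0,0,-0.3],"twist":0,"gripper":0}]' 55
```

```text
time_s: 10.87
tcp_pos: [0.4693, -0.2787, 0.2699]
ee_rot: [[-0.303, 0.953, 0.003], [0.953, 0.303, -0.001], [-0.002, 0.002, -1.0]]
contact_force: [-3.8, 1.6, 9.8]
opening: 0.0099
```

```bash
python3 -m pendant '[{"delta_pos":[0,0,0],"twist":0,"gripper":3},{"delta_pos":[0,0,0],"twist":0,"gripper":3},{"delta_pos":[0,0,0],"twist":0,"gripper":3},{"delta_pos":[0,0,0],"twist":0,"gripper":3},{"delta_pos":[0,0,0],"twist":0,"gripper":3}]' 55
python3 chk.py o 0.1 .258 low
```

```text
time_s: 11.28
tcp_pos: [0.4693, -0.2788, 0.2699]
ee_rot: [[-0.303, 0.953, 0.003], [0.953, 0.303, -0.001], [-0.002, 0.002, -1.0]]
contact_force: [0.1, -0.1, -0.1]
opening: 0.0304
11.2833 [ 0.4693 -0.2788  0.2699] 17.62 [ 0.0026 -0.0011 -1.    ] [ 0.1 -0.1 -0.1] 0.0304
foot err local x,y mm [ 0.7 -0.7] foot z 0.0119
```

View pics/o.png

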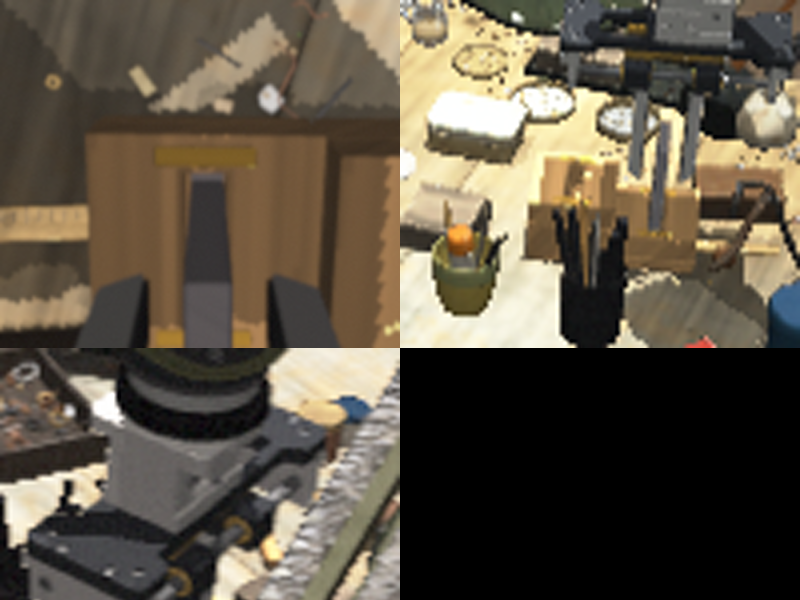

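```bash
python3 -m pendant '[{"delta_pos":[0,0,2],"twist":0,"gripper":3},{"delta_pos":[0,0,5],"twist":0,"gripper":3},{"delta_pos":[0,0,9],"twist":0,"gripper":4},{"delta_pos":[0,0,13],"twist":0,"gripper":5},{"delta_pos":[0,2,16],"twist":0,"gripper":6},{"delta_pos":[0,5,18],"twist":-2,"gripper":7},{"delta_pos":[0,9,18],"twist":-4,"gripper":8},{"delta_pos":[0.5,13,18],"twist":-6,"gripper":9},{"delta_pos":[0.5,17,18],"twist":-8,"gripper":9.4},{"delta_pos":[1,21,18],"twist":-8.7,"gripper":9.4},{"delta_pos":[1,25,18],"twist":-8.7,"gripper":9.4},{"delta_pos":[1,29,18],"twist":-8.7,"gripper":9.4}]' 55
python3 chk.py p 0.1 .258 low 1 1
```

```text
time_s: 12.43
tcp_pos: [0.4789, 0.0131, 0.45]
ee_rot: [[-0.155, 0.988, 0.003], [0.988, 0.155, -0.001], [-0.002, 0.002, -1.0]]
contact_force: [0.7, -0.0, 0.1]
opening: 0.0924
12.4333 [0.4789 0.0131 0.45  ] 8.9 [ 0.0027 -0.0014 -1.    ] [ 0.7 -0.   0.1] 0.0924
foot err local x,y mm [ 98.  274.6] foot z 0.192
```

View pics/p.png

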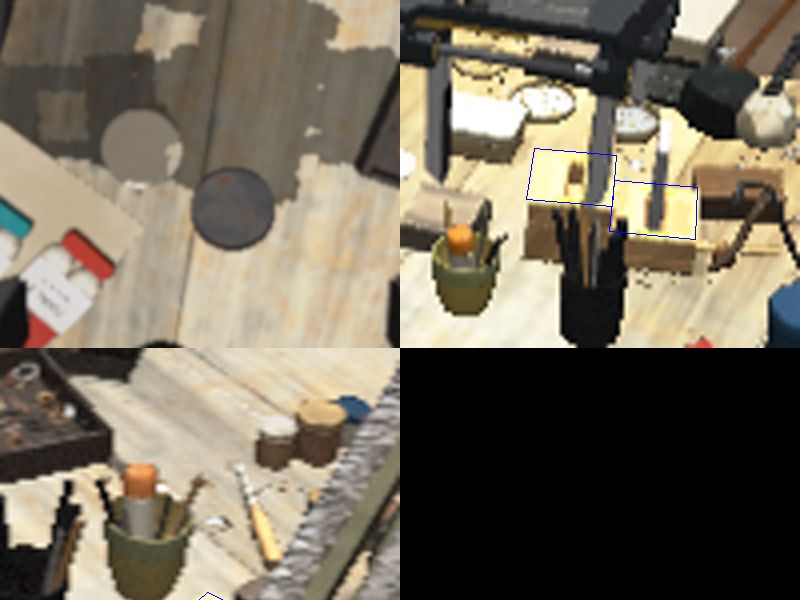

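```bash
python3 -m pendant '[{"delta_pos":[0.2,4,0],"twist":0,"gripper":9.4},{"delta_pos":[0.5,8,0],"twist":0,"gripper":9.4},{"delta_pos":[0.8,12,0],"twist":0,"gripper":9.4},{"delta_pos":[1,16,0],"twist":0,"gripper":9.4},{"delta_pos":[1.3,20,0],"twist":0,"gripper":9.4},{"delta_pos":[1.45,22.5,0],"twist":0,"gripper":9.4},{"delta_pos":[1.45,23.2,-1],"twist":0,"gripper":9.4},{"delta_pos":[1.45,23.2,-4],"twist":0,"gripper":9.4},{"delta_pos":[1.45,23.2,-5],"twist":0,"gripper":9.4},{"delta_pos":[1.45,23.2,-5],"twist":0,"gripper":9.4}]' 55
python3 - <<'E'
from h import *
t=env.sense();print(t["tcp_pos"])
im=env.get_image("wrist")[:,:,::-1];cv2.imwrite("pics/q.png",im)
E
```

```text
time_s: 13.42
tcp_pos: [0.4939, 0.244, 0.3971]
ee_rot: [[-0.158, 0.987, -0.002], [0.987, 0.158, -0.004], [-0.003, -0.003, -1.0]]
contact_force: [-0.0, 0.2, -0.2]
opening: 0.0937
[0.49390241 0.24402129 0.39712465]
```

View pics/q.png

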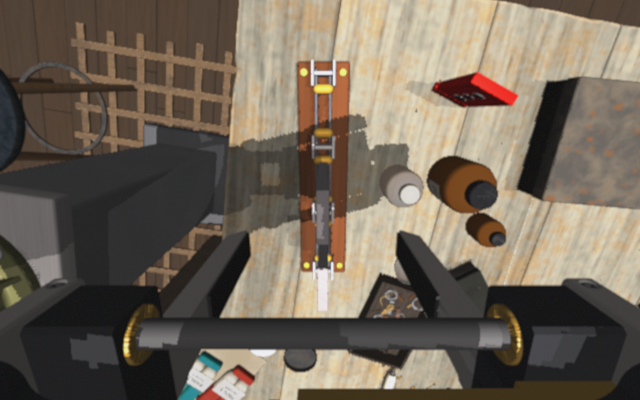

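```bash
python3 -m pendant '[{"delta_pos":[-0.03,0.13,-3],"twist":0,"gripper":9.4},{"delta_pos":[-0.03,0.13,-6],"twist":0,"gripper":8},{"delta_pos":[-0.03,0.13,-8.5],"twist":0,"gripper":6},{"delta_pos":[-0.03,0.13,-9],"twist":0,"gripper":4},{"delta_pos":[-0.03,0.13,-9],"twist":0,"gripper":2.5},{"delta_pos":[-0.03,0.13,-9],"twist":0,"gripper":2.5},{"delta_pos":[-0.03,0.13,-9],"twist":0,"gripper":0},{"delta_pos":[-0.03,0.13,-9],"twist":0,"gripper":0},{"delta_pos":[-0.03,0.13,-9],"twist":0,"gripper":0},{"delta_pos":[-0.03,0.13,-9],"twist":0,"gripper":0},{"delta_pos":[-0.03,0.13,-9],"twist":0,"gripper":0},{"delta_pos":[-0.03,0.13,-9],"twist":0,"gripper":0}]' 55
python3 -m pendant '[{"delta_pos":[0,0,0],"twist":0,"gripper":0},{"delta_pos":[0,0,0],"twist":0,"gripper":0},{"delta_pos":[0,0,0],"twist":0,"gripper":0},{"delta_pos":[0,0,0],"twist":0,"gripper":0},{"delta_pos":[0,0,0],"twist":0,"gripper":0},{"delta_pos":[0,0,0],"twist":0,"gripper":0}]' 55
```

```text
time_s: 14.47
tcp_pos: [0.4938, 0.2454, 0.3094]
ee_rot: [[-0.158, 0.988, 0.001], [0.988, 0.158, -0.002], [-0.002, 0.0, -1.0]]
contact_force: [-0.2, -0.5, 0.3]
opening: 0.0239
time_s: 14.97
tcp_pos: [0.4937, 0.2455, 0.3094]
ee_rot: [[-0.158, 0.987, -0.0], [0.987, 0.158, -0.002], [-0.002, -0.0, -1.0]]
contact_force: [-4.5, -1.1, 3.5]
opening: 0.0096
```

```bash
python3 -m pendant '[{"delta_pos":[0,0,0.2],"twist":0,"gripper":0},{"delta_pos":[0,0,0.4],"twist":0,"gripper":0},{"delta_pos":[0,0,0.7],"twist":0,"gripper":0},{"delta_pos":[0,0,1],"twist":0,"gripper":0},{"delta_pos":[0,0,1.5],"twist":0,"gripper":0},{"delta_pos":[0,0,2.2],"twist":0,"gripper":0},{"delta_pos":[0,0,3],"twist":0,"gripper":0},{"delta_pos":[0,0,5],"twist":0,"gripper":0},{"delta_pos":[0,0,8],"twist":0,"gripper":0},{"delta_pos":[0,0,11],"twist":0,"gripper":0},{"delta_pos":[0,0,14],"twist":0,"gripper":0},{"delta_pos":[0,0,17],"twist":0,"gripper":0}]' 60
python3 - <<'E'
from h import *
t=env.sense();print(t["tcp_pos"])
im=env.get_image("scene")[:,:,::-1];cv2.imwrite("pics/r.png",cv2.resize(im[80:240,200:400],None,fx=3,fy=3,interpolation=cv2.INTER_CUBIC))
E
```

```text
time_s: 15.97
tcp_pos: [0.4931, 0.2453, 0.4824]
ee_rot: [[-0.158, 0.987, 0.002], [0.987, 0.158, -0.002], [-0.002, 0.002, -1.0]]
contact_force: [0.6, 0.1, -4.4]
opening: 0.0096
[0.49311529 0.24526978 0.48241211]
```

View pics/r.png

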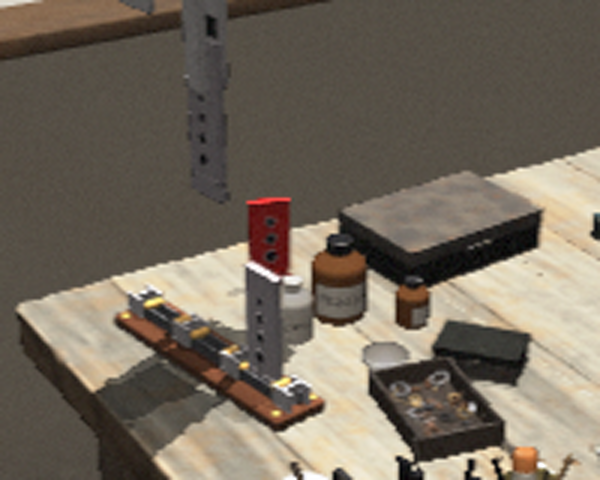

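```bash
python3 -m pendant '[{"delta_pos":[0,-4,0.5],"twist":0,"gripper":0},{"delta_pos":[0.5,-8,1],"twist":1,"gripper":0},{"delta_pos":[1,-12,1],"twist":2,"gripper":0},{"delta_pos":[1.5,-16,1],"twist":3,"gripper":0},{"delta_pos":[2,-20,1],"twist":4,"gripper":0},{"delta_pos":[2.5,-24,1],"twist":5,"gripper":0},{"delta_pos":[3,-28,1],"twist":6,"gripper":0},{"delta_pos":[3.5,-32,1],"twist":7,"gripper":0},{"delta_pos":[4,-36,1],"twist":8,"gripper":0},{"delta_pos":[4.3,-40,1],"twist":8.5,"gripper":0},{"delta_pos":[4.3,-43,1],"twist":8.5,"gripper":0},{"delta_pos":[4.3,-45,1],"twist":8.5,"gripper":0}]' 60
python3 chk.py s 0.15 .2974 high 1 1
```

```text
time_s: 17.02
tcp_pos: [0.5353, -0.2077, 0.4996]
ee_rot: [[-0.3, 0.954, 0.01], [0.954, 0.3, 0.002], [-0.001, 0.01, -1.0]]
contact_force: [0.6, 1.0, -4.4]
opening: 0.01
17.0167 [ 0.5353 -0.2077  0.4996] 17.46 [ 0.0103  0.002  -0.9999] [ 0.6  1.  -4.4] 0.01
foot err local x,y mm [17.6 47.2] foot z 0.2022
```

View pics/s.png

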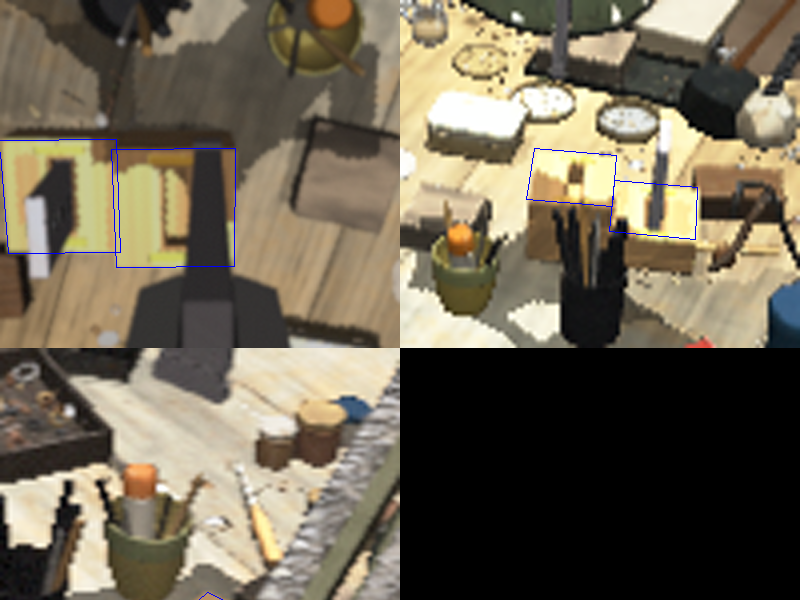

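```bash
python3 -m pendant '[{"delta_pos":[0.06,-2.5,0],"twist":0.1,"gripper":0},{"delta_pos":[0.06,-4.5,0],"twist":0.1,"gripper":0},{"delta_pos":[0.06,-4.97,-2],"twist":0.1,"gripper":0},{"delta_pos":[0.06,-4.97,-6],"twist":0.1,"gripper":0},{"delta_pos":[0.06,-4.97,-10],"twist":0.1,"gripper":0},{"delta_pos":[0.06,-4.97,-12],"twist":0.1,"gripper":0},{"delta_pos":[0.06,-4.97,-12.5],"twist":0.1,"gripper":0},{"delta_pos":[0.06,-4.97,-12.5],"twist":0.1,"gripper":0},{"delta_pos":[0.06,-4.97,-12.5],"twist":0.1,"gripper":0}]' 60
python3 chk.py t 0.15 .2974 high 1 1
```

```text
time_s: 17.92
tcp_pos: [0.5365, -0.2551, 0.3766]
ee_rot: [[-0.302, 0.953, 0.012], [0.953, 0.302, 0.001], [-0.002, 0.012, -1.0]]
contact_force: [0.3, -0.7, -3.1]
opening: 0.0096
17.9167 [ 0.5365 -0.2551  0.3766] 17.59 [ 0.0125  0.0014 -0.9999] [ 0.3 -0.7 -3.1] 0.0096
foot err local x,y mm [5.  1.3] foot z 0.0792
```

View pics/t.png

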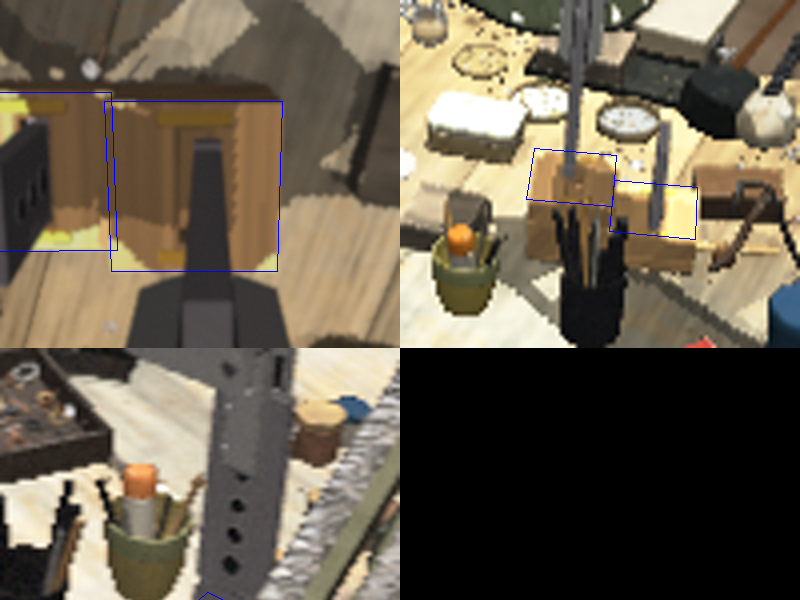

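```bash
python3 -m pendant '[{"delta_pos":[0,0,3],"twist":0,"gripper":0},{"delta_pos":[0,0,5],"twist":0,"gripper":0},{"delta_pos":[0,0,5],"twist":0,"gripper":0},{"delta_pos":[0,0,5],"twist":0,"gripper":0},{"delta_pos":[0,0,5],"twist":0,"gripper":0}]' 60
python3 -c "
from bench import env;t=env.sense();print(t['ee_rot'].round(4),t['tcp_pos'],t['joint_vel'].round(3))"
```

```text
time_s: 18.48
tcp_pos: [0.5362, -0.2553, 0.4255]
ee_rot: [[-0.302, 0.953, 0.012], [0.953, 0.302, 0.002], [-0.002, 0.012, -1.0]]
contact_force: [0.1, 0.2, -4.2]
opening: 0.0098
[[-0.3018  0.9533  0.012 ]
 [ 0.9534  0.3018  0.0016]
 [-0.0021  0.0119 -0.9999]] [ 0.53618062 -0.25531819  0.42553508] [-0.     0.015  0.011  0.001  0.001  0.   ]
```

```bash
python3 -m pendant '[{"delta_pos":[0,0,3],"twist":0,"gripper":0},{"delta_pos":[0,0,6],"twist":0,"gripper":0},{"delta_pos":[0,0,6],"twist":0,"gripper":0},{"delta_pos":[0,0,6],"twist":0,"gripper":0},{"delta_pos":[-3,2,6],"twist":0,"gripper":0},{"delta_pos":[-6,4,6],"twist":0,"gripper":0}]' 60
python3 -c "
from bench import env;t=env.sense();print(t['ee_rot'].round(4),t['tcp_pos'],t['joint_vel'].round(3))"
```

```text
time_s: 18.98
tcp_pos: [0.4762, -0.2154, 0.4811]
ee_rot: [[-0.301, 0.953, 0.006], [0.954, 0.301, 0.005], [0.003, 0.007, -1.0]]
contact_force: [-0.8, 0.2, -3.4]
opening: 0.0095
[[-0.3013  0.9535  0.0062]
 [ 0.9535  0.3013  0.0047]
 [ 0.0026  0.0074 -1.    ]] [ 0.47615193 -0.21541624  0.48109722] [ 7.800e-02 -1.056e+00  1.238e+00  1.000e-03 -2.050e-01  7.200e-02]
```

```bash
python3 -m pendant '[{"delta_pos":[0,0,0],"twist":0,"gripper":0},{"delta_pos":[0,3,0],"twist":0,"gripper":0},{"delta_pos":[0,4,0],"twist":0,"gripper":0},{"delta_pos":[0,4,0],"twist":0,"gripper":0},{"delta_pos":[0,4,0],"twist":0,"gripper":0},{"delta_pos":[-3,1.7,0],"twist":0,"gripper":0},{"delta_pos":[-6,-0.6,0],"twist":0,"gripper":0}]' 60
python3 -c "
from bench import env;t=env.sense();print(t['ee_rot'].round(4),t['tcp_pos'],t['joint_vel'].round(3))"
```

```text
time_s: 19.57
tcp_pos: [0.4161, -0.222, 0.4798]
ee_rot: [[-0.304, 0.953, 0.005], [0.953, 0.304, 0.006], [0.004, 0.006, -1.0]]
contact_force: [-0.6, -1.1, -3.1]
opening: 0.0095
[[-0.3039  0.9527  0.0045]
 [ 0.9527  0.3039  0.0056]
 [ 0.0039  0.006  -1.    ]] [ 0.41608664 -0.22197877  0.47976479] [-0.926 -0.487  0.519 -0.004 -0.03  -0.895]
```

```bash
python3 -m pendant '[{"delta_pos":[3,-1,0],"twist":0,"gripper":0},{"delta_pos":[6.5,-2,0],"twist":0,"gripper":0},{"delta_pos":[10,-3,0],"twist":0,"gripper":0},{"delta_pos":[11.5,-3.6,0],"twist":-0.1,"gripper":0},{"delta_pos":[11.85,-3.7,-2],"twist":-0.1,"gripper":0},{"delta_pos":[11.85,-3.7,-6],"twist":-0.1,"gripper":0},{"delta_pos":[11.85,-3.7,-9],"twist":-0.1,"gripper":0},{"delta_pos":[11.85,-3.7,-10.5],"twist":-0.1,"gripper":0},{"delta_pos":[11.85,-3.7,-10.5],"twist":-0.1,"gripper":0},{"delta_pos":[11.85,-3.7,-10.5],"twist":-0.1,"gripper":0},{"delta_pos":[11.85,-3.7,-10.5],"twist":-0.1,"gripper":0}]' 60
python3 chk.py u 0.15 .2974 high 1 1
```

```text
time_s: 20.48
tcp_pos: [0.5347, -0.2596, 0.376]
ee_rot: [[-0.302, 0.953, 0.006], [0.953, 0.302, 0.005], [0.003, 0.007, -1.0]]
contact_force: [0.7, -0.7, -3.9]
opening: 0.0095
20.4833 [ 0.5347 -0.2596  0.376 ] 17.57 [ 0.006   0.0046 -1.    ] [ 0.7 -0.7 -3.9] 0.0095
foot err local x,y mm [ 0.4 -0.9] foot z 0.0786
```

View pics/u.png

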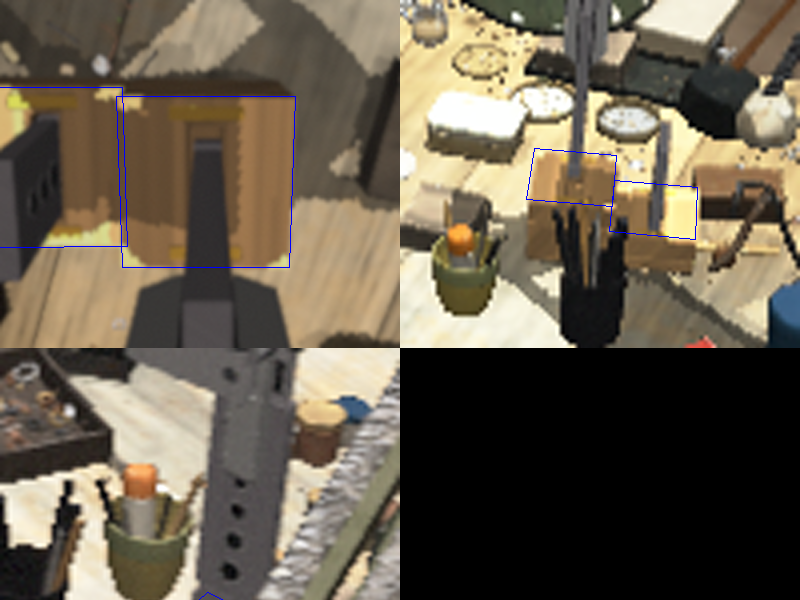

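```bash
python3 -m pendant '[{"delta_pos":[-0.06,0.07,-0.4],"twist":0,"gripper":0},{"delta_pos":[-0.06,0.07,-0.9],"twist":0,"gripper":0},{"delta_pos":[-0.06,0.07,-1.4],"twist":0,"gripper":0},{"delta_pos":[-0.06,0.07,-1.9],"twist":0,"gripper":0},{"delta_pos":[-0.06,0.07,-2.4],"twist":0,"gripper":0},{"delta_pos":[-0.06,0.07,-2.7],"twist":0,"gripper":0},{"delta_pos":[-0.06,0.07,-2.7],"twist":0,"gripper":0}]' 60
python3 chk.py v 0.15 .2974 high 1 1
```

```text
time_s: 21.22
tcp_pos: [0.534, -0.2586, 0.3483]
ee_rot: [[-0.302, 0.953, 0.006], [0.953, 0.302, 0.004], [0.002, 0.007, -1.0]]
contact_force: [0.3, -2.6, -4.7]
opening: 0.0102
21.2167 [ 0.534  -0.2586  0.3483] 17.58 [ 0.0059  0.0043 -1.    ] [ 0.3 -2.6 -4.7] 0.0102
foot err local x,y mm [-0.1  0.1] foot z 0.0509
```

View pics/v.png

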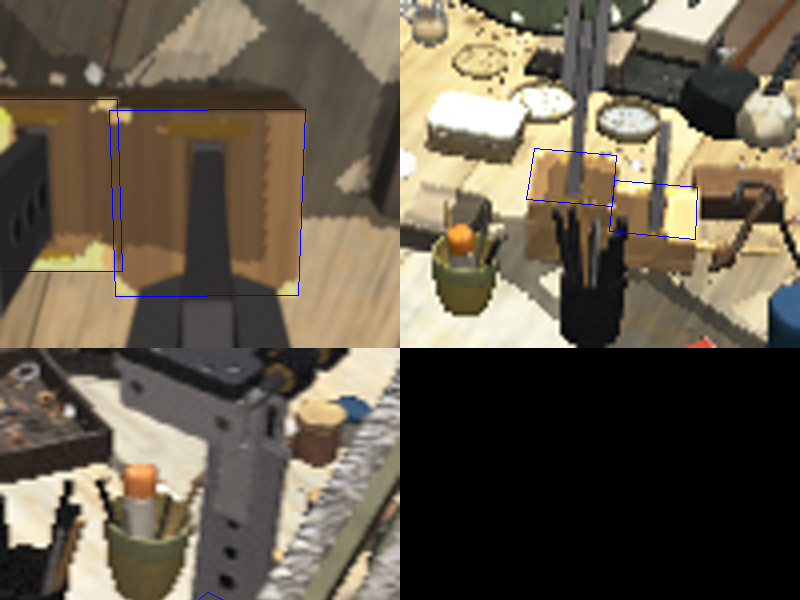

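```bash
python3 -m pendant '[{"delta_pos":[0.02,-0.08,0],"twist":0,"gripper":0},{"delta_pos":[0.02,-0.08,-0.3],"twist":0,"gripper":0},{"delta_pos":[0.02,-0.08,-0.6],"twist":0,"gripper":0},{"delta_pos":[0.02,-0.08,-0.9],"twist":0,"gripper":0},{"delta_pos":[0.02,-0.08,-1.1],"twist":0,"gripper":0},{"delta_pos":[0.02,-0.08,-1.1],"twist":0,"gripper":0}]' 60
```

```text
time_s: 21.87
tcp_pos: [0.5342, -0.2593, 0.3373]
ee_rot: [[-0.302, 0.953, 0.005], [0.953, 0.302, 0.005], [0.003, 0.006, -1.0]]
contact_force: [-0.3, 0.3, -3.4]
opening: 0.0096
```

Foot is now about 2 mm above the floor, forces clean.

```bash
python3 -m pendant '[{"delta_pos":[0,0,-0.1],"twist":0,"gripper":0},{"delta_pos":[0,0,-0.2],"twist":0,"gripper":0},{"delta_pos":[0,0,-0.3],"twist":0,"gripper":0},{"delta_pos":[0,0,-0.3],"twist":0,"gripper":0}]' 60
```

```text
time_s: 22.2
tcp_pos: [0.5341, -0.2592, 0.3355]
ee_rot: [[-0.302, 0.953, 0.006], [0.953, 0.302, 0.004], [0.003, 0.007, -1.0]]
contact_force: [-2.7, 2.3, 6.7]
opening: 0.0096
```

```bash
python3 -m pendant '[{"delta_pos":[0,0,0],"twist":0,"gripper":3},{"delta_pos":[0,0,0],"twist":0,"gripper":3},{"delta_pos":[0,0,0],"twist":0,"gripper":3},{"delta_pos":[0,0,0],"twist":0,"gripper":3},{"delta_pos":[0,0,0],"twist":0,"gripper":3}]' 60
python3 chk.py w 0.15 .2974 high 1 1
```

```text
time_s: 22.62
tcp_pos: [0.5342, -0.2593, 0.3355]
ee_rot: [[-0.302, 0.953, 0.006], [0.953, 0.302, 0.004], [0.002, 0.007, -1.0]]
contact_force: [0.3, 0.1, 0.4]
opening: 0.0298
22.6167 [ 0.5342 -0.2593  0.3355] 17.58 [ 0.006   0.0044 -1.    ] [0.3 0.1 0.4] 0.0298
foot err local x,y mm [-0.1 -0.5] foot z 0.0381
```

View pics/w.png

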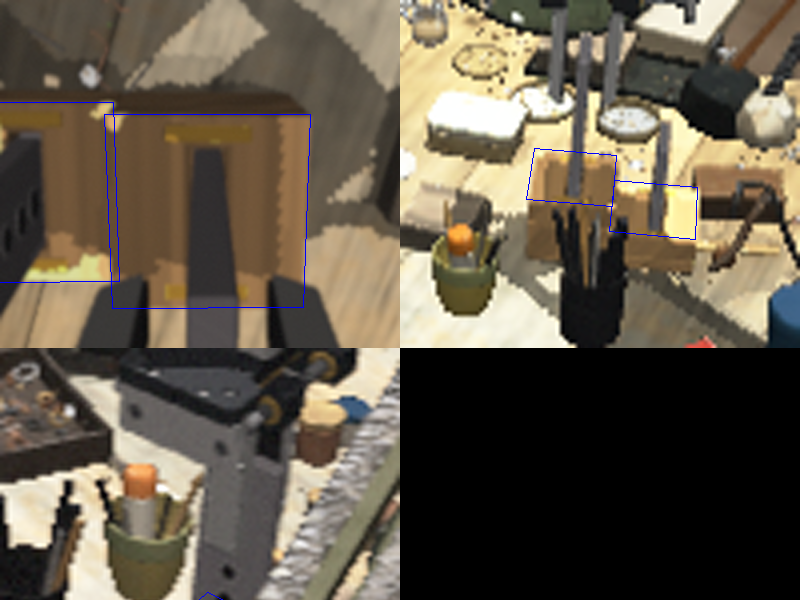

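Both stand in their slots. Withdraw straight up, then away.

```bash
python3 -m pendant '[{"delta_pos":[0,0,1.5],"twist":0,"gripper":3},{"delta_pos":[0,0,4],"twist":0,"gripper":3},{"delta_pos":[0,0,8],"twist":0,"gripper":3},{"delta_pos":[0,0,12],"twist":0,"gripper":3},{"delta_pos":[0,1,15],"twist":0,"gripper":4},{"delta_pos":[0,4,16],"twist":0,"gripper":4},{"delta_pos":[0,8,16],"twist":0,"gripper":4},{"delta_pos":[0,12,16],"twist":0,"gripper":4},{"delta_pos":[0,15,16],"twist":0,"gripper":4},{"delta_pos":[0,15,16],"twist":0,"gripper":4},{"delta_pos":[0,15,16],"twist":0,"gripper":4},{"delta_pos":[0,15,16],"twist":0,"gripper":4}]' 60
python3 - <<'E'
from fit import *
st=np.array([.5025,-.2680,np.radians(17.58)])
outs=[]
for cn,(x0,y0,w,h) in dict(side=(300,60,160,120),scene=(330,190,160,120)).items():
    m=env.camera_model(cn);im=env.get_image(cn)[:,:,::-1];cv2.imwrite(f"pics/z_{cn}.png",im)
    k=5;img=cv2.resize(im[y0:y0+h,x0:x0+w],None,fx=k,fy=k,interpolation=cv2.INTER_CUBIC)
    for x,z,H in((-.035,.012,.1),(.035,.038,.15)):
        for zz in(z+H,z+.022):
            q=(proj(m,T(st,[(x+a,b,zz) for a,b in((-.005,-.022),(.005,-.022),(.005,.022),(-.005,.022))]))-[x0,y0]+.5)*k-.5
            cv2.polylines(img,[q.round().astype(int).reshape(-1,1,2)],True,(255,0,0),1)
    cv2.imwrite(f"pics/y_{cn}.png",img)
E
```

```text
time_s: 23.77
tcp_pos: [0.5342, -0.1096, 0.4954]
ee_rot: [[-0.302, 0.953, 0.006], [0.953, 0.302, 0.004], [0.002, 0.007, -1.0]]
contact_force: [0.2, 0.8, -0.3]
opening: 0.0395
```

View pics/y_side.png

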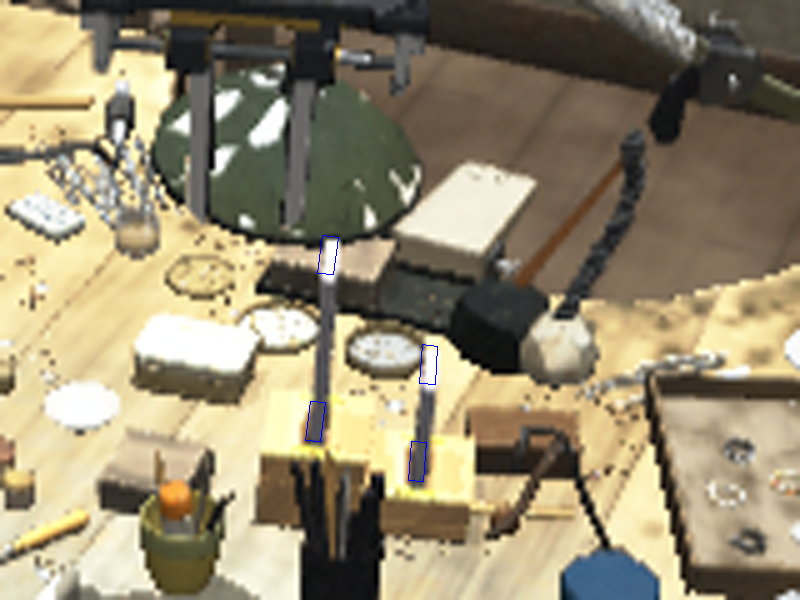

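View pics/y_scene.png

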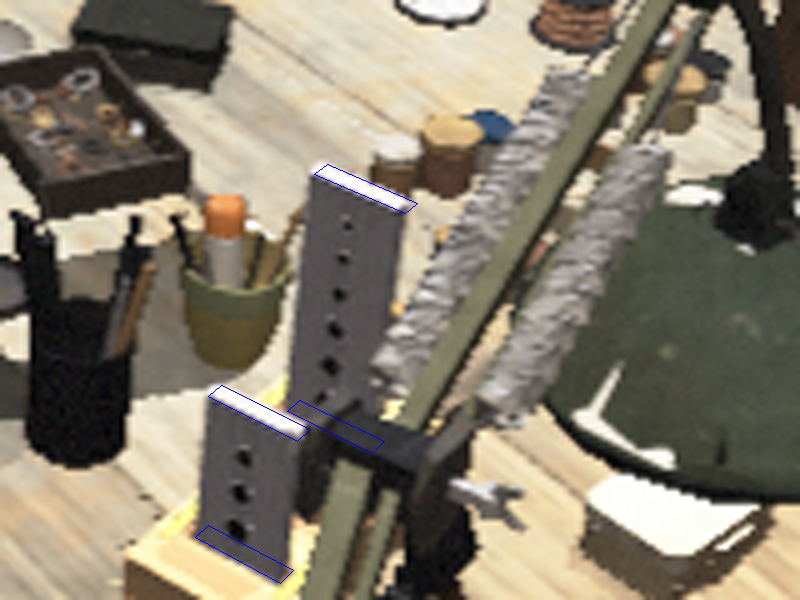

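View pics/z_scene.png

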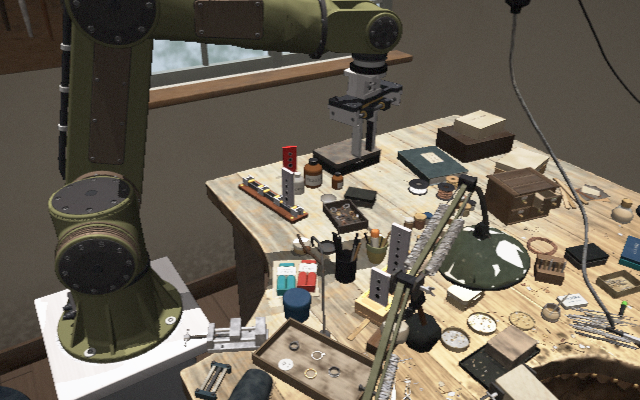

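Both plates' tops match the predicted fully seated outlines to within 1 px or so. The middle plate is still in its clip (288,187), and the red look-alike (289,157) hasn't moved.

```bash
python3 -c "
from bench import env;print(env.hand_in())"
```

```text
the job is handed in; nothing more can be done
None
```

The job is handed in: the short drawplate stands in the low slot and the tall one in the high slot, after about 24 s of the 72 s. I placed the short plate first, because with the tall one already in place the gripper body would have hit it.

**Seating:** Each plate met firm contact with its foot at the slot floor, at 11.9 mm (low slot) and 38.1 mm (high slot) above the bench. With the arm clear, the plate tops matched the predicted seated outlines to about 1 px in the side and scene pictures.

**Other things:** The last scene picture shows the middle plate still in its clip and the red look-alike where it was. I saw nothing knocked over, but I did not measure the charcoal block, pot or graver one by one.

**Problems on the way:**
- **Tool tilt:** The tool picked up a tilt of about 0.7° before the tall placement, leaving the foot 5 mm off the slot. I lifted off, halved the tilt and corrected for the rest.
- **Side force:** A brief 2.6 N side force appeared as the tall plate entered the slot. It went away after a shift of about 0.8 mm.
- **Strip fit:** The strip corners in the wrist picture disagreed with the model by up to 2 px, but the jaws still closed on each plate without trouble.

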